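# Gauge the adapter groove and load the cartridge feeder

## Task

Get the cartridge loader ready for a run. Press the depth gauge down into the groove of the aluminium adapter block until its base sits flat and read the red pointer (it rises about 6 mm in a deep groove, about 18 mm in a shallow one); after that slide the selector fully to its blue end for a deep groove or fully to its yellow end for a shallow one, and put the gauge back on its stand with the reading still showing. Also pull the blue sprung follower back until it catches, set every cartridge standing on the bench upright into the track in front of it, and press the red catch so the follower closes on them; leave the bottle, tip box and cold box alone.

Things in the scene. Friction and masses are not known exactly. Their poses are not given: they have to be found in the camera images.
- loader_stop (a point): Loader (fixed, yawed): open-topped track. Point: on the centre line at the inner face of the front stop, on the track floor (6 mm above the bench). y runs along the track to the rear, x across, z up. Channel 96 mm wide (x), walls 28 mm above the floor; rear housing 198 to 262 mm from the stop, its top 36 mm above the floor.
- follower_post (a point): Post on the blue follower, 24 mm (loader x) by 16 mm (y), 34 to 84 mm above the bench; the point is on its axis 64 mm above the bench. Pinch it from above, best across the 24 mm, and pull along the loader's +y. The follower is 90 mm wide, 24 mm thick, front face 12 mm nearer the stop than this point. Axes as the loader's.
- follower (a joint): Follower position, m: 0 closed on the stop (start), grows as pulled to the rear; equals the free length between stop and follower. A spring pulls it shut with 4 N (closed) to 8 N (open), damping 50 N per m/s: pull slowly. Pulled to 0.166 or more (end of travel 0.172) it is caught and then stays open at about 0.160.
- catch_top (a point): Centre of the top of the red catch button (28 mm across) on the rear housing, 60 mm above the bench. Pressed fully down (travel 11 mm, 9 needed, 2.5 to 5 N) it frees a caught follower, which closes by itself in 1 to 2 s. It springs back up.
- cart1_grip (a point): Reagent cartridge (loose, 120 g, or absent): white body 90 mm (x) by 34 mm (y) by 32 mm high; yellow grip tab in the middle, 36 mm (x) by 24 mm (y), 32 to 74 mm above the underside. Point: in the tab on the vertical axis, 56 mm above the underside; grip across the 36 mm. In the track its long side lies across the track, either way round. Starts upright on the bench.
- cart2_grip (a point): Reagent cartridge (loose, 120 g, or absent): white body 90 mm (x) by 34 mm (y) by 32 mm high; yellow grip tab in the middle, 36 mm (x) by 24 mm (y), 32 to 74 mm above the underside. Point: in the tab on the vertical axis, 56 mm above the underside; grip across the 36 mm. In the track its long side lies across the track, either way round. Starts upright on the bench.
- cart3_grip (a point): Reagent cartridge (loose, 120 g, or absent): white body 90 mm (x) by 34 mm (y) by 32 mm high; yellow grip tab in the middle, 36 mm (x) by 24 mm (y), 32 to 74 mm above the underside. Point: in the tab on the vertical axis, 56 mm above the underside; grip across the 36 mm. In the track its long side lies across the track, either way round. Starts upright on the bench.
- cart4_grip (a point): Reagent cartridge (loose, 120 g, or absent): white body 90 mm (x) by 34 mm (y) by 32 mm high; yellow grip tab in the middle, 36 mm (x) by 24 mm (y), 32 to 74 mm above the underside. Point: in the tab on the vertical axis, 56 mm above the underside; grip across the 36 mm. In the track its long side lies across the track, either way round. Starts upright on the bench.
- groove (a point): Aluminium adapter block (fixed, yawed), 110 mm (x) by 100 mm (y) by 34 mm high. Point: centre of the groove's mouth, level with the block's top. The groove runs along x, 98 mm long, 18 mm wide (y), and is 22 mm deep (deep) or 10 mm deep (shallow), which differs from start to start.
- gauge_grip (a point): Depth gauge (loose, 0.23 kg): steel base 84 mm (x) by 44 mm (y) by 12 mm, green body 28 x 28 mm from 12 to 84 mm above the underside, probe 8 mm thick below, red pointer disc above (top at 90 mm, rising up to 30 mm more). Point: on the body's axis, 62 mm above the underside. Starts standing on its stand.
- gauge_base (a point): Centre of the underside of the gauge's base, from which the probe sticks out 28 mm. z is up along the gauge.
- probe (a joint): How far the gauge's probe is pushed in, in m: 0 out, 0.028 flush with the base. Sprung: 3 N at first plus 0.15 N per mm, more than the gauge's own weight, so it must be pushed down (4 to 6 N in all).
- pointer (a joint): Red pointer of the gauge, m: 0 at the start; pushed up by the probe and stays at the furthest the probe has gone in, also after lifting: about 0.006 for the deep groove, 0.018 for the shallow one. If raised too far by mistake it can be pushed down again with a fingertip (1 N).
- stand_top (a point): Gauge stand (fixed, black): two pads along x, each reaching from 20 to 46 mm off the middle, 50 mm wide (y), tops 50 mm above the bench, a gap between for the probe. Point: middle between the pads, level with their tops. The gauge stands with its base on both pads, long side along x.
- selector (a joint): Selector position, m: 0 at the yellow end, 0.09 at the blue end; stays where left (1.5 N friction). Starts near the middle.
- selector_top (a point): Centre of the top of the selector's black grip, 28 mm (x) by 20 mm (y) by 40 mm high, top 54 mm above the bench, on an aluminium track 14 mm high. y points along the track to the blue end, -y to the yellow end.
- bottle: Bystander: amber reagent bottle, 60 mm across, 130 mm high; origin at the centre of its underside.
- tip_box: Bystander: white tip box with red top, 85 x 125 x 51 mm; origin at the centre of its underside.
- cold_box: Bystander: white box with blue lid, 88 x 128 x 54 mm; origin at the centre of its underside.

How it is judged:
On the way, in this order (a step that is already met when the one before it is completed fails the run):
1. The gauge is pressed down over the groove with its base flat on the block and its probe in the groove (z of gauge_base in the frame of groove between -0.003 and 0.0025 m and y of gauge_base in the frame of groove between -0.009 and 0.009 m and x of gauge_base in the frame of groove between -0.045 and 0.045 m and angle between gauge_base's own z axis and vertical below 0.05 rad and value of joint probe between 0.003 and 0.022 m and value of joint pointer between 0.003 and 0.023 m), for 0.2 s.
2. The selector is at the end that matches the reading (((value of joint pointer between 0.003 and 0.012 m and value of joint selector above 0.08 m) or (value of joint pointer between 0.012 and 0.023 m and value of joint selector below 0.01 m))), for 0.2 s.
At the end, for the whole second after the job is handed in: Pointer shows the groove reading, selector within 10 mm of the matching end; all cartridges upright on the track floor (8 mm) between stop and follower; follower released and at rest on them; gauge on its stand, within 4 mm in height and 18 mm sideways (((value of joint pointer between 0.003 and 0.012 m and value of joint selector above 0.08 m) or (value of joint pointer between 0.012 and 0.023 m and value of joint selector below 0.01 m)) and x of cart1_grip in the frame of loader_stop between -0.008 and 0.008 m and y of cart1_grip in the frame of loader_stop between 0.01 and 0.15 m and z of cart1_grip in the frame of loader_stop between 0.05 and 0.06 m and angle between each of cart1_grip, cart2_grip, cart3_grip, cart4_grip's own z axis and vertical below 0.08 rad and y of each of cart1_grip, cart2_grip, cart3_grip, cart4_grip in the frame of follower_post below -0.02 m and x of cart2_grip in the frame of loader_stop between -0.008 and 0.008 m and y of cart2_grip in the frame of loader_stop between 0.01 and 0.15 m and z of cart2_grip in the frame of loader_stop between 0.05 and 0.06 m and x of cart3_grip in the frame of loader_stop between -0.008 and 0.008 m and y of cart3_grip in the frame of loader_stop between 0.01 and 0.15 m and z of cart3_grip in the frame of loader_stop between 0.05 and 0.06 m and x of cart4_grip in the frame of loader_stop between -0.008 and 0.008 m and y of cart4_grip in the frame of loader_stop between 0.01 and 0.15 m and z of cart4_grip in the frame of loader_stop between 0.05 and 0.06 m and value of joint follower below 0.148 m and velocity of joint follower between -0.01 and 0.01 m/s and z of gauge_base in the frame of stand_top between -0.004 and 0.004 m and horizontal distance between gauge_base and stand_top below 0.018 m and angle between gauge_base's own z axis and vertical below 0.06 rad); the robot touches nothing.
It fails at once if the amber reagent bottle is pushed away by more than 40 mm or tipped (distance of bottle from where it was at the start of the episode above 0.04 m or angle between bottle's own z axis and vertical above 0.5 rad).
It fails at once if the red-topped tip box is pushed away by more than 40 mm or tipped (distance of tip_box from where it was at the start of the episode above 0.04 m or angle between tip_box's own z axis and vertical above 0.5 rad).
It fails at once if the blue-lidded cold box is pushed away by more than 40 mm or tipped (distance of cold_box from where it was at the start of the episode above 0.04 m or angle between cold_box's own z axis and vertical above 0.5 rad).
Of cart1, cart2, cart3, cart4 only 2 to 4 are there at a start; the rules pass over those that are not, and their reading is None.
At some moment in a run one of cart1, cart2, cart3, cart4 may be knocked a few centimetres aside while the robot is not near it.
It also fails if it takes over 210 s, if anything falls off the work surface, if the arm or the gripper's body presses on something with over 40 N, if the wrist force passes 120 N, or if a joint passes its speed limit or range.

## Robot

A 7-joint arm with a two-finger parallel gripper is mounted at the origin on the work surface. World frame = base frame: x ahead of the robot, y to its left, z up, the work surface at z = 0. Lengths are in m, angles in rad, forces in N, time in s.
With the tool pointing down it reaches from about 0.4 to 0.875 m from the base axis. Payload 19.3 kg.
Tool frame: the origin (TCP) lies midway between the tips of the shut fingers; the grasp point (between the pads) lies 19 mm behind it (bot.tcp_to_grasp is the distance from the TCP to the grasp point, in m); z points along the fingers, y is the direction in which the jaws open and shut (so a half turn about z gives the same grasp; the last joint's range is limited). The gripper opens to 85 mm and grips with 20 to 120 N. Pads are 22 mm wide; open, the fingers measure 114 mm over their backs; the gripper's body (76 mm by 85 mm) begins 54 mm behind the grasp point. The pads swing forward as they close: fully open they stand 13 mm farther back than shut.
Start: joints at [1.075, 0.521, -0.036, 1.599, 0.021, 1.021, -0.113], TCP at [0.258, -0.569, 0.231] pointing down, gripper open.
Joint ranges: [-2.91, 2.91], [-0.3, 2.13], [-1.5, 1.42], [0.17, 2.43], [-1.26, 4.41], [0.16, 1.93], [-2.52, 2.52]. Speed limits (rad/s): [1.89, 1.89, 2.39, 2.39, 3.01, 3.01, 3.01].

## Interface

Orientations are given as [roll, pitch, yaw] about the fixed x, y, z axes, in that order (R = Rz(yaw) Ry(pitch) Rx(roll)).
In Python, from workcell import bot gives the robot as it stands. The module is installed in compiled form; this text tells all that it offers.
- The arm moves only by the tool drive_tool, never from a script. Its argument "series" is a list of rows, each a list of 5 numbers: the opening in per cent of the stroke, from 0 (shut) to 100 (fully open), then the shift along the world's x, y, z in m, then the turn about the world's z in rad. A call has 1 to 12 rows; each row shifts and turns the pose as measured when the row begins; what a row does not reach is not made up. A row lasts 1/10 s, in which the tool goes at most 50 mm and 8.59 degrees, less where a joint would pass 70% of its speed; a pose out of reach is approached as far as the arm can. A call with a gripper value outside its range is refused whole. The fingers move at their own pace and stop on an object; "newtons" is the grip in N (left out, the last holds). Time passes only in rows, so rows that do not move let the fingers close. It gives the time, the measured TCP pose, the force and the opening at its end, in the units of the state.
- bot.observe(): the state, without advancing time (a new reading comes with each control period).
- bot.grab_frame(name): name is "scene" or "top" or "wrist"; returns the picture (480x640x3 uint8, red, green, blue); there is no depth.
- bot.camera_info(name): a dict with "fx", "fy", "cx", "cy" (pixels), "k1" (the pictures are not rectified: a ray, as slopes to the right and down, at radius r is drawn at 1 + k1 r^2 times it, then the intrinsics apply), "cam_to_world" (4x4, takes a point from camera to world coordinates). Camera axes: x right, y down, z forward; pixel columns grow to the right and rows downward; lengths in m; the calibration is good to about 2 mm. A picture is of the moment at which its call begins: read the wrist's pose just before it. camera_info takes no time and is no camera call; for the wrist camera it gives the pose at the moment of the call.
- bot.job_done(): hands the job in, once; it reports no verdict.
Trained networks look in the newest picture that a camera, given by its name, has taken for a name from the list of things; names that differ only in an ending like _2 or _b are one class to them, and where a whole thing is asked for, a point or a joint stands for the part that bears it (a point fixed in the world has none). Each returns a list of dicts, best first, with "conf" (0 to 1); they miss things now and then, are a little off and sometimes report something else, mostly with a low value. They report only what shows in the picture. A call takes as long as a camera call.
- bot.masks_of(camera, target): "mask" (480x640 bool, what is visible of it) and "point" ([column, row] in pixels, amid what is visible of it).
The state is a dict: "clock": time; "qpos": joint angles; "qd": joint speeds; "joint_efforts": joint torques, N m; "position": TCP position; "tool_rot": TCP orientation; "force": force on the tool from outside, world axes, zero at the start; "moment": the same for the moment, N m; "grip_width": finger opening in m.
Only numpy, scipy, OpenCV 4.12 (cv2) and the standard library are available. Lean on these libraries where they do the work, as an engineer would, in place of code of your own. Each camera call takes 0.05 s, during which the arm holds its last target.

## Working session

There is one attempt and no reset: what is moved stays moved. The work goes in short steps, Python scripts to look and compute and a tool call to move; the robot and the scene stay as the last step left them, time stands still between calls to the robot, and variables do not carry over. Pictures are saved under pics/ and viewed, and the job is handed in when it is done.

Besides the shell and the picture viewer there is one more tool, called after "Request:" in YAML: its name, and indented under it one key for each argument. drive_tool: Moves the arm, as the interface text tells. Its arguments: {"type":"object","properties":{"series":{"type":"array","items":{"type":"array","items":{"type":"number"}}},"newtons":{"type":"number"}},"required":["series"]}

```bash
ls; mkdir -p pics; python3 - <<'E'
from workcell import bot
import cv2
print(bot.observe())
for n in ["scene","top","wrist"]:
    im=bot.grab_frame(n); cv2.imwrite(f"pics/{n}0.png",im[:,:,::-1])
    print(n,bot.camera_info(n))
E
```

```text
pics
{'clock': 0.0, 'qpos': array([ 1.07482292,  0.52202445, -0.03632478,  1.59998255,  0.02119668,
        1.02106112, -0.11279012]), 'qd': array([-0.0006707 ,  0.00074154, -0.00059485,  0.00112525,  0.00074857,
       -0.00049619, -0.00049991]), 'joint_efforts': array([ 1.50222357e-03, -9.27121353e+01,  1.98067881e+00, -3.69928765e+01,
        1.79689057e-02,  8.38325388e-03,  6.56109833e-06]), 'position': array([ 0.2579784 , -0.56892728,  0.23072836]), 'tool_rot': array([-3.14050455e+00,  7.42627120e-05,  4.25768878e-01]), 'force': array([0.26983947, 0.23188634, 0.71695709]), 'moment': array([-0.03408216,  0.00825589,  0.0085086 ]), 'grip_width': 0.08570761970411145}
scene {'fx': 482.5646065737383, 'fy': 482.5646065737383, 'cx': 321.41927833730745, 'cy': 239.98101960150555, 'k1': -0.06684386039790176, 'cam_to_world': array([[-0.71793247,  0.39993145, -0.56976118,  1.13580232],
       [ 0.69608497,  0.40513795, -0.59273008,  0.46268462],
       [-0.00621953, -0.82214237, -0.56924796,  0.6038256 ],
       [ 0.        ,  0.        ,  0.        ,  1.        ]])}
top {'fx': 551.4224915515641, 'fy': 551.4224915515641, 'cx': 315.7152600865182, 'cy': 240.81413932650682, 'k1': 0.05685510905953553, 'cam_to_world': array([[-0.02079829, -0.99793331,  0.06079911,  0.54279503],
       [-0.99971316,  0.02003599, -0.01312089, -0.05575173],
       [ 0.01187561, -0.06105456, -0.99806378,  1.14386781],
       [ 0.        ,  0.        ,  0.        ,  1.        ]])}
wrist {'fx': 346.3382360843561, 'fy': 346.3382360843561, 'cx': 317.09493957551115, 'cy': 240.47693782006223, 'k1': -0.013232115300118679, 'cam_to_world': array([[ 0.41361723, -0.87546836, -0.24995185,  0.32084501],
       [-0.91044919, -0.39825109, -0.11170649, -0.53927665],
       [-0.0017481 ,  0.27377219, -0.96179298,  0.37349453],
       [ 0.        ,  0.        ,  0.        ,  1.        ]])}
```

View pics/top0.png

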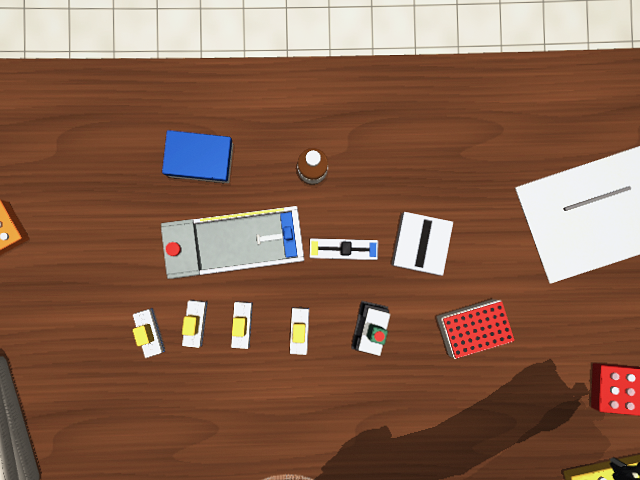

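View pics/scene0.png

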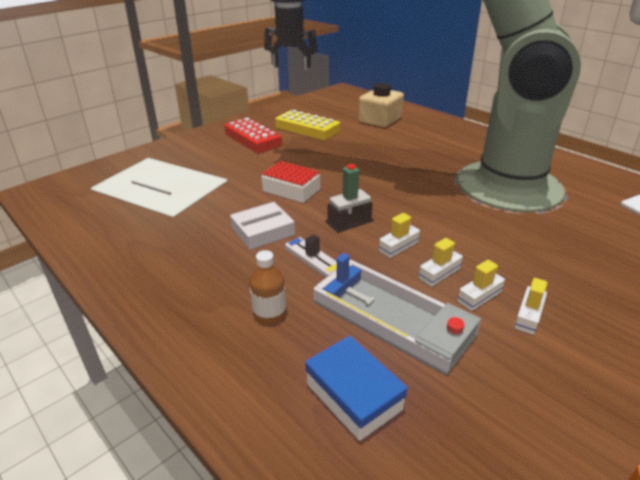

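View pics/wrist0.png

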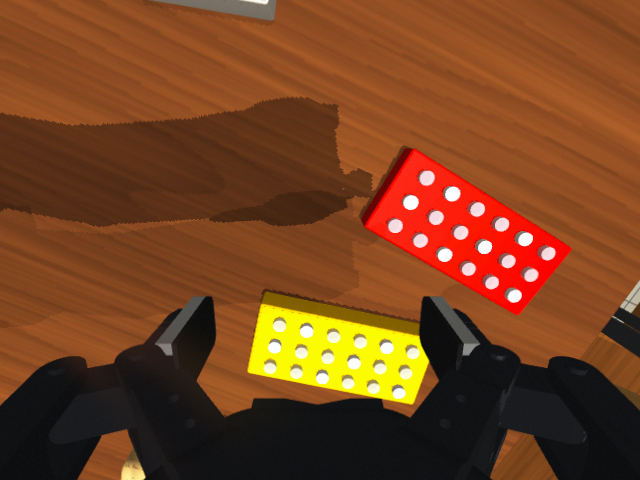

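```bash
cat > h.py <<'E'
import numpy as np, cv2
from scipy.optimize import minimize
from workcell import bot
def K(ci): return np.array([[ci['fx'],0,ci['cx']],[0,ci['fy'],ci['cy']],[0,0,1.]])
def proj(ci,P):
    T=np.linalg.inv(ci['cam_to_world']); P=np.atleast_2d(P)
    return cv2.projectPoints(P.astype(float),cv2.Rodrigues(T[:3,:3])[0],T[:3,3],K(ci),np.array([ci['k1'],0,0,0.]))[0][:,0]
def ray(ci,px,z):
    u=cv2.undistortPointsIter(np.array(px,float).reshape(-1,1,2),K(ci),np.array([ci['k1'],0,0,0.]),None,None,(3,50,1e-10))[:,0]
    d=np.c_[u,np.ones(len(u))]@ci['cam_to_world'][:3,:3].T
    o=ci['cam_to_world'][:3,3]
    return o+d*((np.array(z)-o[2])/d[:,2])[:,None]
def box(x0,x1,y0,y1,z0,z1): return np.array([[x,y,z] for x in(x0,x1) for y in(y0,y1) for z in(z0,z1)])
def cb(wx,wy,z0,z1): return box(-wx/2,wx/2,-wy/2,wy/2,z0,z1)
S={'cart':[cb(.09,.034,0,.032),cb(.036,.024,.032,.074)],
 'groove':[cb(.11,.1,0,.034)],
 'gauge':[cb(.084,.044,0,.012),cb(.028,.028,.012,.084)],
 'stand':[box(.02,.046,-.025,.025,0,.05),box(-.046,-.02,-.025,.025,0,.05)],
 'loader':[box(-.053,.053,-.008,.262,0,.034),box(-.053,.053,.198,.262,0,.042)],
 'post':[cb(.024,.016,.034,.084)],
 'sel':[cb(.028,.02,.014,.054)]}
def T(p,P,z0=0):
    c,s=np.cos(p[2]),np.sin(p[2]); return P@np.array([[c,s,0],[-s,c,0],[0,0,1]])+np.array([p[0],p[1],z0])
def render(ci,parts,p,z0=0,sc=4):
    m=np.zeros((480*sc,640*sc),np.uint8)
    for P in parts:
        h=cv2.convexHull(((proj(ci,T(p,P,z0))+.5)*sc).astype(np.float32)).astype(np.int32)
        cv2.fillConvexPoly(m,h,255)
    return cv2.resize(m,(640,480),interpolation=cv2.INTER_AREA)/255.
def fit(ci,mask,parts,p0,z0=0):
    m=mask.astype(float)
    def f(q):
        r=render(ci,parts,[q[0]/100,q[1]/100,q[2]/10],z0); return np.abs(r-m).sum()/m.sum()
    best=None
    for d in (0,np.pi/4,np.pi/2,3*np.pi/4):
        if len(p0)>2 and d: break
        y0=(p0[2] if len(p0)>2 else 0)+d
        q0=np.array([p0[0]*100,p0[1]*100,y0*10])
        r=minimize(f,q0,method='Nelder-Mead',options=dict(initial_simplex=[q0,q0+[1,0,0],q0+[0,1,0],q0+[0,0,2]],xatol=.01,fatol=1e-4,maxiter=150))
        if best is None or r.fun<best.fun: best=r
    q=best.x; return np.array([q[0]/100,q[1]/100,q[2]/10]),best.fun
def seen(cam,name,ci=None):
    return bot.masks_of(cam,name)
E
python3 - <<'E'
from h import *
im=bot.grab_frame("top"); ci=bot.camera_info("top")
np.save('ci_top.npy',ci,allow_pickle=True)
st={}
for n in ["cart1_grip","gauge_grip","groove","stand_top","loader_stop","follower_post","follower","catch_top","selector_top","selector"]:
    L=bot.masks_of("top",n); st[n]=L
    print(n,[(round(d['conf'],2),np.round(d['point']).tolist(),int(d['mask'].sum())) for d in L])
np.save('m_top.npy',st,allow_pickle=True)
st={}
im=bot.grab_frame("scene"); ci=bot.camera_info("scene")
for n in ["cart1_grip","gauge_grip","selector_top","pointer"]:
    L=bot.masks_of("scene",n); st[n]=L
    print(n,[(round(d['conf'],2),np.round(d['point']).tolist(),int(d['mask'].sum())) for d in L])
np.save('m_scene.npy',st,allow_pickle=True)
print(bot.observe()['clock'])
E
```

```text
cart1_grip [(0.75, [144.0, 332.0], 1014), (0.69, [242.0, 325.0], 854), (0.51, [346.0, 248.0], 152)]
gauge_grip [(0.71, [374.0, 333.0], 1056)]
groove [(0.83, [421.0, 246.0], 2536), (0.58, [346.0, 247.0], 105)]
stand_top [(0.93, [358.0, 314.0], 457), (0.32, [311.0, 165.0], 908)]
loader_stop [(0.6, [231.0, 244.0], 7632)]
follower_post [(0.92, [287.0, 236.0], 702), (0.37, [360.0, 313.0], 480)]
follower [(0.58, [284.0, 237.0], 652), (0.28, [346.0, 247.0], 137)]
catch_top [(0.66, [235.0, 240.0], 7705), (0.57, [173.0, 244.0], 150), (0.35, [476.0, 327.0], 3113)]
selector_top [(0.61, [346.0, 250.0], 149), (0.38, [233.0, 243.0], 7706)]
selector [(0.53, [299.0, 330.0], 845), (0.49, [345.0, 250.0], 113)]
cart1_grip [(0.84, [531.0, 306.0], 1005)]
gauge_grip [(0.73, [349.0, 196.0], 929), (0.2, [266.0, 225.0], 1998)]
selector_top [(0.67, [310.0, 244.0], 284)]
pointer []
0.95
```

```bash
python3 - <<'E'
from h import *
im=cv2.imread('pics/top0.png'); ci=np.load('ci_top.npy',allow_pickle=True).item()
st=np.load('m_top.npy',allow_pickle=True).item()
hsv=cv2.cvtColor(im,cv2.COLOR_BGR2HSV)
white=(hsv[...,1]<70)&(hsv[...,2]>105)
yel=(hsv[...,0]>20)&(hsv[...,0]<35)&(hsv[...,1]>150)&(hsv[...,2]>110)
def comp(m,c):
    n,l=cv2.connectedComponents(m.astype(np.uint8)); 
    return l==l[c[1],c[0]]
ov=im.copy()
def draw(parts,p,z0=0):
    for P in parts:
        cv2.polylines(ov,[cv2.convexHull(proj(ci,T(p,P,z0)).astype(np.float32)).astype(np.int32)],True,(255,0,255),1)
cw=cv2.morphologyEx((white|yel).astype(np.uint8),cv2.MORPH_CLOSE,np.ones((3,3)))>0
for c in [(147,333),(194,323),(241,325),(299,331)]:
    m=comp(cw,c)
    w=ray(ci,[c],0.03)[0]
    p,e=fit(ci,m,S['cart'],[w[0],w[1],0.0]); print('cart',c,m.sum(),np.round(p,4),round(e,3)); draw(S['cart'],p)
for L in st['cart1_grip'][:2]+st['selector'][:1]:
    w=ray(ci,[L['point']],0.03)[0]; p,e=fit(ci,L['mask'],S['cart'],[w[0],w[1],0]); print('net',np.round(p,4),round(e,3))
for n,k,z in [('gauge_grip','gauge',.05),('groove','groove',0),('loader_stop','loader',0)]:
    L=st[n][0]; w=ray(ci,[L['point']],0.03)[0]
    p0=[w[0],w[1]] if k!='loader' else [w[0],w[1]-.127,0.08]
    p,e=fit(ci,L['mask'],S[k],p0,z); print(k,np.round(p,4),round(e,3)); draw(S[k],p,z)
m=hsv[...,2]<60
for n,px,z in [('catch',(173,249),.060),('sel top',(345,248),.054)]:
    print(n,ray(ci,[px],z))
# follower post top
cv2.imwrite('pics/ov0.png',cv2.resize(ov[190:380,110:530],None,fx=1.9,fy=1.9,interpolation=cv2.INTER_NEAREST))
cv2.imwrite('pics/zoom0.png',cv2.resize(im[190:380,290:490],None,fx=3,fy=3,interpolation=cv2.INTER_CUBIC))
E
```

```text
cart (147, 333) 244816 [ 0.5475  0.3771 -3.355 ] 0.995
cart (194, 323) 646 [ 0.4501  0.1784 -0.1179] 0.533
cart (241, 325) 244816 [0.1789 0.124  1.3116] 0.995
cart (299, 331) 244816 [0.1774 0.1081 1.4951] 0.995
net [0.4345 0.2686 0.3039] 0.102
net [ 0.4454  0.0826 -0.069 ] 0.058
net [ 0.4305 -0.0329 -0.0558] 0.075
gauge [ 0.4299 -0.1787  2.8726] 0.048
groove [ 0.6023 -0.2869 -0.2229] 0.167
loader [ 0.6258 -0.0298  0.1   ] 0.044
catch [[0.59839661 0.20918973 0.06      ]]
sel top [[ 0.59377386 -0.12774864  0.054     ]]
```

View pics/ov0.png

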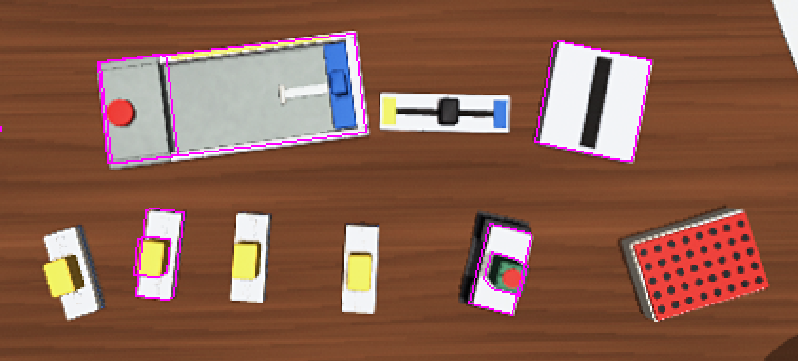

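View pics/zoom0.png

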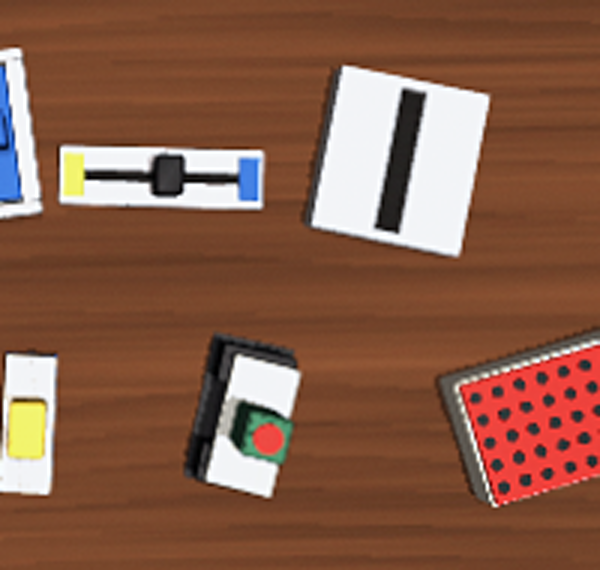

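Request:
drive_tool:
  series:
    - [100,0.017,0.039,0.005,0.088]
    - [100,0.017,0.039,0.005,0.088]
    - [100,0.017,0.039,0.005,0.088]
    - [100,0.017,0.039,0.005,0.088]
    - [100,0.017,0.039,0.005,0.088]
    - [100,0.017,0.039,0.005,0.088]
    - [100,0.017,0.039,0.005,0.088]
    - [100,0.017,0.039,0.005,0.088]
    - [100,0.017,0.039,0.005,0.088]
    - [100,0.017,0.039,0.005,0.088]

```text
clock: 1.95
position: [0.4283, -0.1684, 0.2829]
tool_rot: [3.139, 0.004, 1.331]
force: [1.6, -0.3, -0.7]
grip_width: 0.0854
```

```bash
python3 - <<'E'
from h import *
o=bot.observe(); ci=bot.camera_info("wrist"); im=bot.grab_frame("wrist"); cv2.imwrite('pics/w1.png',im[:,:,::-1])
np.save('ci_w1.npy',ci,allow_pickle=True)
print(o['position'],o['tool_rot'],np.round(o['qpos'],2))
L=bot.masks_of('wrist','gauge_grip'); print([(d['conf'],d['point'],d['mask'].sum()) for d in L])
G=[cb(.084,.044,0,.012),cb(.028,.028,.012,.084),cb(.02,.02,.084,.09)]
ov=im[:,:,::-1].copy()
if L:
    ov[L[0]['mask'],0]=255
    p,e=fit(ci,L[0]['mask'],S['gauge'],[.43,-.179,-.269],.05); print(p,e)
def draw(parts,p,z0=0,c=(255,0,255)):
    for P in parts:
        cv2.polylines(ov,[cv2.convexHull(proj(ci,T(p,P,z0)).astype(np.float32)).astype(np.int32)],True,c,1)
draw(G,[.4299,-.1787,-.269],.05)
if L: draw(G,p,.05,(0,255,0))
cv2.imwrite('pics/w1o.png',ov)
E
```

```text
[ 0.42831411 -0.16841727  0.2829425 ] [3.13869735 0.00429452 1.33062372] [ 0.59  0.22 -0.41  1.94  0.11  1.01 -0.11]
[(0.89, [320.2, 217.1], np.int64(3584))]
[ 0.42987695 -0.17805856 -0.26680146] 0.041183035714285714
```

View pics/w1o.png

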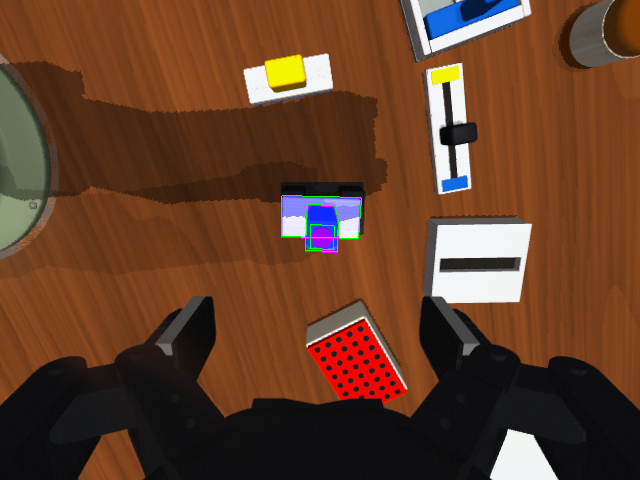

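Request:
drive_tool:
  series:
    - [100,0.0016,-0.0096,-0.01,-0.027]
    - [100,0,0,-0.04,0]
    - [100,0,0,-0.04,0]
    - [100,0,0,-0.04,0]
    - [100,0,0,-0.03,0]
    - [100,0,0,-0.01,0]
    - [100,0,0,-0.005,0]
    - [100,0,0,-0.005,0]

```text
clock: 2.85
position: [0.4299, -0.1829, 0.0956]
tool_rot: [3.134, 0.005, 1.291]
force: [-0.1, 0.2, -0.4]
grip_width: 0.0854
```

Request:
drive_tool:
  series:
    - [100,0,0.005,0,0.013]
    - [100,0,0,0,0]
    - [0,0,0,0,0]
    - [0,0,0,0,0]
    - [0,0,0,0,0]
    - [0,0,0,0,0]
    - [0,0,0,0,0]
  newtons: 40

```text
clock: 3.55
position: [0.4316, -0.1787, 0.0991]
tool_rot: [3.129, 0.007, 1.303]
force: [-1.7, 0.9, 2.2]
grip_width: 0.0276
```

Request:
drive_tool:
  series:
    - [0,0,0,0,0]
    - [0,0,0,0,0]

```text
clock: 3.75
position: [0.4315, -0.1787, 0.0991]
tool_rot: [3.129, 0.007, 1.303]
force: [-0.0, 0.3, -0.5]
grip_width: 0.0274
```

```bash
python3 - <<'E'
from h import *
for name,imf,cif in [('top','pics/top0.png','ci_top.npy'),('wrist','pics/w1.png','ci_w1.npy')]:
    im=cv2.imread(imf); ci=np.load(cif,allow_pickle=True).item(); hsv=cv2.cvtColor(im,cv2.COLOR_BGR2HSV)
    P=T([.602,-.287,-.223],cb(.14,.13,.034,.034)); m=np.zeros((480,640),np.uint8)
    cv2.fillConvexPoly(m,cv2.convexHull(proj(ci,P).astype(np.float32)).astype(np.int32),1)
    w=((hsv[...,1]<60)&(hsv[...,2]>190)&(m>0)).astype(np.uint8)
    w=cv2.morphologyEx(w,cv2.MORPH_OPEN,np.ones((3,3)))
    n,l,s,_=cv2.connectedComponentsWithStats(w); k=1+np.argmax(s[1:,4]); w=(l==k).astype(np.uint8)
    hull=cv2.convexHull(cv2.findContours(w,0,1)[0][0]); f=np.zeros_like(w); cv2.fillConvexPoly(f,hull,1)
    p,e=fit(ci,f>0,[cb(.11,.1,.034,.034)],[.602,-.287,-.223]); print(name,'block',p,e,f.sum())
    g=((f>0)&(hsv[...,2]<110)).astype(np.uint8)
    er=cv2.erode(f,np.ones((5,5))); g&=er
    p2,e2=fit(ci,g>0,[cb(.098,.018,.034,.034)],p); print('groove',p2,e2,g.sum())
    if name=='wrist': cv2.imwrite('pics/gr.png',cv2.resize(im[200:320,400:560],None,fx=4,fy=4,interpolation=cv2.INTER_CUBIC))
E
```

```text
top block [ 0.602 -0.287 -0.223] 0.0346550780085806 2829
groove [ 0.60057769 -0.28630504 -0.24903758] 0.19715951245363006 370
wrist block [ 0.60163937 -0.28506291 -0.22646781] 0.024426177004377065 7163
groove [ 0.60073135 -0.28446039 -0.22072998] 0.11271481565599212 1036
```

Request:
drive_tool:
  series:
    - [0,0,0,0.02,0]
    - [0,0,0,0.03,0]
    - [0,0,0,0.04,0]
    - [0,0,0,0.02,0]
    - [0,0,0,0,0]

```text
clock: 4.25
position: [0.4301, -0.178, 0.2117]
tool_rot: [3.132, 0.006, 1.304]
force: [-0.0, -0.1, -3.3]
grip_width: 0.0274
```

View pics/gr.png

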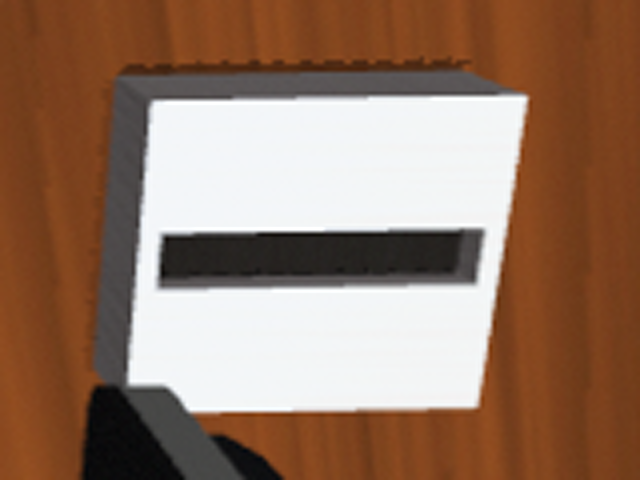

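Request:
drive_tool:
  series:
    - [0,0.035,-0.022,0,0.01]
    - [0,0.035,-0.022,0,0.01]
    - [0,0.035,-0.022,0,0.01]
    - [0,0.035,-0.022,0,0.01]
    - [0,0.03,-0.0195,0,0.002]
    - [0,0,0,0,0]

```text
clock: 4.85
position: [0.6032, -0.2897, 0.2039]
tool_rot: [3.138, 0.008, 1.348]
force: [-1.4, -0.2, -3.1]
grip_width: 0.0277
```

Request:
drive_tool:
  series:
    - [0,-0.0017,0.0042,-0.03,0]
    - [0,0,0,-0.03,0]
    - [0,0,0,0,0]

```text
clock: 5.15
position: [0.6004, -0.2849, 0.1371]
tool_rot: [-3.141, 0.007, 1.348]
force: [-0.9, -0.2, -2.1]
grip_width: 0.0278
```

```bash
python3 - <<'E'
from h import *
o=bot.observe(); ci=bot.camera_info("wrist"); im=bot.grab_frame("wrist"); cv2.imwrite('pics/w2.png',im[:,:,::-1])
im=bot.grab_frame("scene"); cv2.imwrite('pics/s2.png',cv2.resize(im[100:300,180:440,::-1],None,fx=3,fy=3))
im=bot.grab_frame("top"); cv2.imwrite('pics/t2.png',cv2.resize(im[190:370,320:520,::-1],None,fx=3,fy=3))
print(o['position'],o['tool_rot'])
E
```

```text
[ 0.60037157 -0.28486061  0.13712814] [-3.14061934  0.00727909  1.34768788]
```

View pics/w2.png

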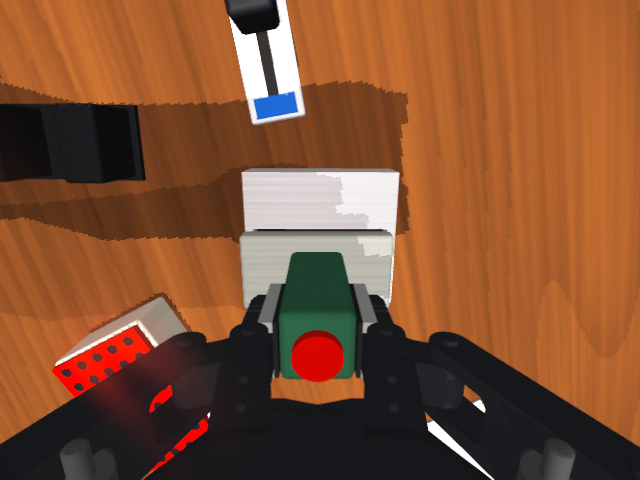

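View pics/s2.png

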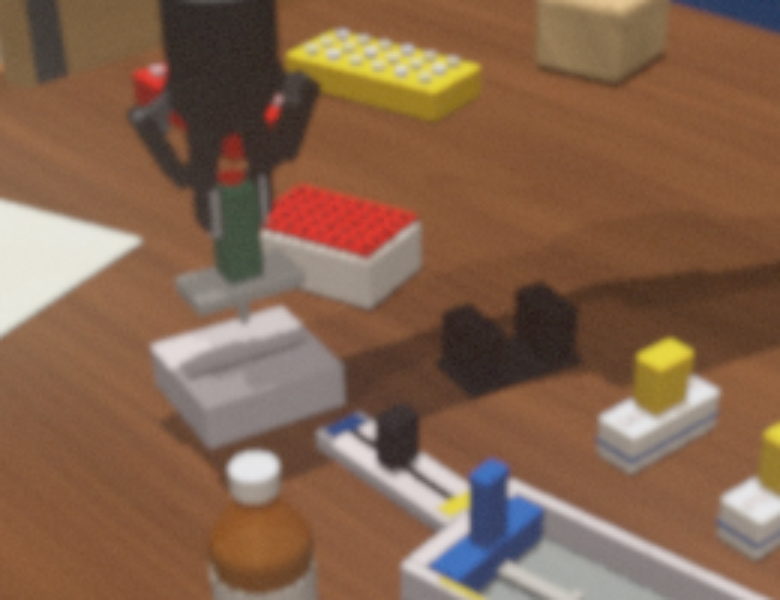

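```bash
python3 - <<'E'
from h import *
ci=bot.camera_info("wrist")
zb=.1371-.0491
for q in ([.6004,-.2849,-.223],):
    print(proj(ci,T(q,cb(.084,.044,.012,.012),zb)).round(1).tolist())
    print(proj(ci,T([.6015,-.2855,-.225],cb(.11,.1,.034,.034))).round(1).tolist(), proj(ci,T([.6015,-.2855,-.225],cb(.098,.018,.034,.034))).round(1).tolist())
# back-project the front edge
print(ray(ci,[(241,233),(393,233),(317,233)],zb+.012))
print(ray(ci,[(242,170),(399,170)],.034), T([.6015,-.2855,-.225],cb(.11,.1,.034,.034)))
E
```

```text
[[242.0, 304.8], [242.0, 304.8], [237.1, 232.4], [237.1, 232.4], [384.9, 304.4], [384.9, 304.4], [389.3, 232.2], [389.3, 232.2]]
[[245.9, 298.9], [245.9, 298.9], [238.2, 170.7], [238.2, 170.7], [384.5, 298.8], [384.5, 298.8], [392.5, 171.0], [392.5, 171.0]] [[250.8, 249.6], [250.8, 249.6], [249.6, 226.6], [249.6, 226.6], [379.7, 249.7], [379.7, 249.7], [381.0, 226.7], [381.0, 226.7]]
[[ 0.56631236 -0.25497643  0.1       ]
 [ 0.64815567 -0.27365795  0.1       ]
 [ 0.60717713 -0.264307    0.1       ]]
[[ 0.5618531  -0.22461437  0.034     ]
 [ 0.67093877 -0.24937925  0.034     ]] [[ 0.53673101 -0.32196886  0.034     ]
 [ 0.53673101 -0.32196886  0.034     ]
 [ 0.55904164 -0.22448944  0.034     ]
 [ 0.55904164 -0.22448944  0.034     ]
 [ 0.64395836 -0.34651056  0.034     ]
 [ 0.64395836 -0.34651056  0.034     ]
 [ 0.66626899 -0.24903114  0.034     ]
 [ 0.66626899 -0.24903114  0.034     ]]
```

View pics/t2.png

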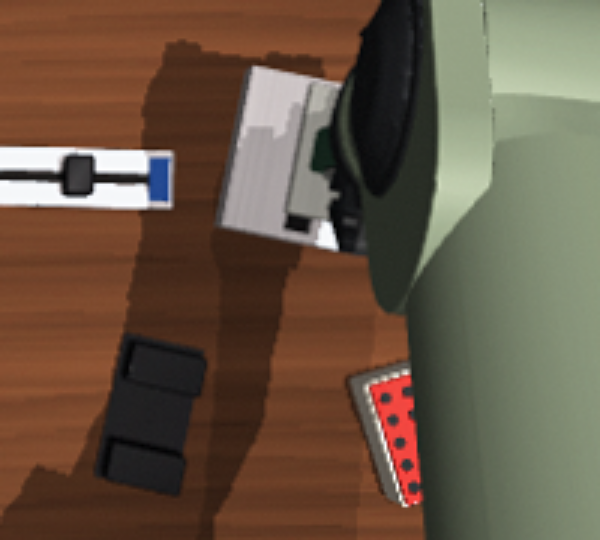

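Request:
drive_tool:
  series:
    - [0,0.0008,-0.0006,-0.015,0]
    - [0,0,0,-0.015,0]
    - [0,0,0,-0.01,0]
    - [0,0,0,-0.006,0]
    - [0,0,0,0,0]

```text
clock: 5.8
position: [0.6055, -0.2873, 0.0963]
tool_rot: [3.13, 0.01, 1.347]
force: [-0.7, -0.5, 1.2]
grip_width: 0.0273
```

Request:
drive_tool:
  series:
    - [0,-0.002,0,-0.006,0]
    - [0,0,0,-0.004,0]
    - [0,0,0,-0.003,0]
    - [0,0,0,-0.002,0]

```text
clock: 6.2
position: [0.6049, -0.2877, 0.083]
tool_rot: [3.126, 0.01, 1.347]
force: [-3.3, 1.6, 34.7]
grip_width: 0.0275
```

Request:
drive_tool:
  series:
    - [0,0,0,0,0]
    - [0,0,0,0,0]
    - [0,0,0,0,0]
    - [0,0,0,0,0]

```text
clock: 6.6
position: [0.6046, -0.2876, 0.0835]
tool_rot: [3.126, 0.01, 1.346]
force: [-0.6, 0.9, 3.6]
grip_width: 0.0276
```

```bash
python3 - <<'E'
from h import *
im=bot.grab_frame("wrist"); cv2.imwrite('pics/w3.png',im[:,:,::-1])
im=bot.grab_frame("scene"); cv2.imwrite('pics/s3.png',cv2.resize(im[140:290,200:350,::-1],None,fx=4,fy=4,interpolation=cv2.INTER_CUBIC))
print(bot.observe()['position'],bot.observe()['force'])
E
```

```text
[ 0.60456894 -0.28756414  0.08350267] [0.14018362 0.8418774  3.39381282]
```

View pics/s3.png

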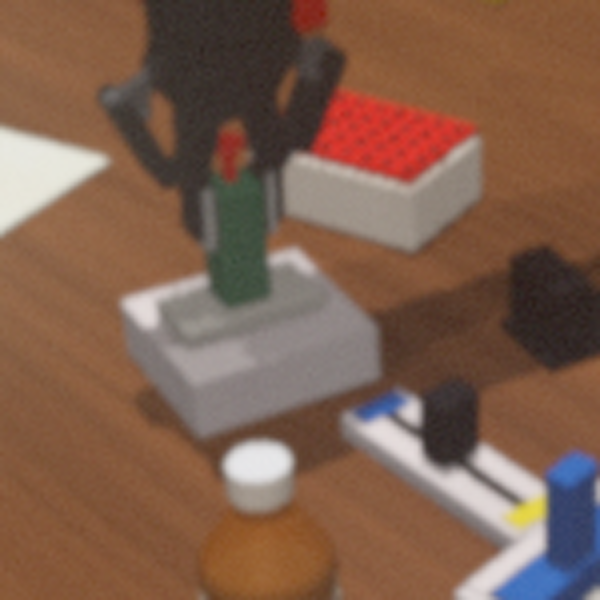

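View pics/w3.png

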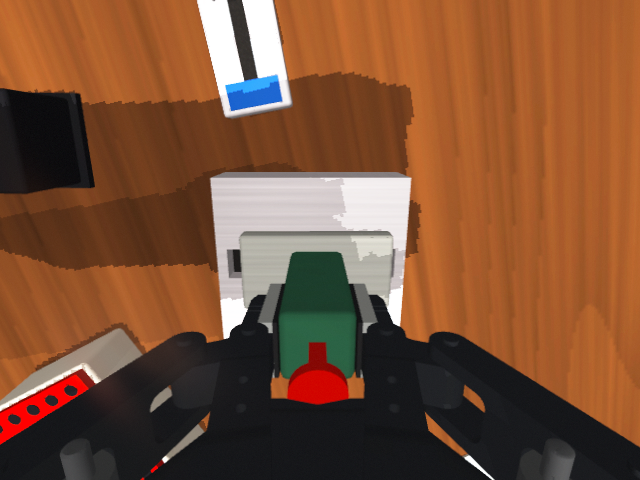

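```bash
python3 - <<'E'
from h import *
ci=bot.camera_info("scene"); w=bot.camera_info("wrist")
for h in (0,.006,.018,.024):
    P=[[.6035,-.287,.034+.09+h]]
    print(h,proj(ci,P),(proj(ci,P)-[200,140])*4,proj(w,P))
E
```

```text
0 [[256.93391334 182.37219968]] [[227.73565336 169.48879874]] [[317.79302452 358.17929146]]
0.006 [[256.70589415 179.84975926]] [[226.82357659 159.39903704]] [[318.11123888 369.45338472]]
0.018 [[256.24610793 174.75592829]] [[224.98443171 139.02371315]] [[318.85622868 395.83737996]]
0.024 [[256.01432691 172.18427975]] [[224.05730763 128.737119  ]] [[319.29598208 411.40445536]]
```

Request:
drive_tool:
  series:
    - [0,0,0,0.005,0]
    - [0,0,0,0.015,0]
    - [0,0,0,0.03,0]
    - [0,0,0,0.04,0]
    - [0,0,0,0.04,0]
    - [0,0,0,0,0]

```text
clock: 7.3
position: [0.603, -0.287, 0.2207]
tool_rot: [3.129, 0.01, 1.347]
force: [0.8, 0.2, -2.9]
grip_width: 0.027
```

```bash
python3 - <<'E'
from h import *
ci=bot.camera_info("top")
print(ray(ci,[(320+155.5/3,190+417/3),(320+166/3,190+367/3),(320+145/3,190+466/3)],.05))
E
```

```text
[[ 0.43349218 -0.17687136  0.05      ]
 [ 0.4658537  -0.18470266  0.05      ]
 [ 0.40194715 -0.16908437  0.05      ]]
```

Request:
drive_tool:
  series:
    - [0,-0.035,0.022,0,-0.01]
    - [0,-0.035,0.022,0,-0.01]
    - [0,-0.035,0.022,0,-0.01]
    - [0,-0.035,0.022,0,-0.01]
    - [0,-0.032,0.02,0,-0.003]
    - [0,0,0,0,0]

```text
clock: 7.9
position: [0.4219, -0.1754, 0.222]
tool_rot: [3.13, 0.011, 1.301]
force: [-0.2, -0.8, -2.4]
grip_width: 0.0278
```

Request:
drive_tool:
  series:
    - [0,0.009,-0.0025,-0.02,0.003]
    - [0,0,0,-0.04,0]
    - [0,0,0,-0.03,0]
    - [0,0,0,-0.015,0]
    - [0,0,0,0,0]

```text
clock: 8.4
position: [0.4312, -0.1787, 0.1165]
tool_rot: [3.125, 0.014, 1.304]
force: [-0.0, -0.4, -1.7]
grip_width: 0.0276
```

Request:
drive_tool:
  series:
    - [0,0,0,-0.01,0]
    - [0,0,0,-0.004,0]
    - [0,0,0,-0.003,0]
    - [0,0,0,0,0]

```text
clock: 8.8
position: [0.4325, -0.1794, 0.1004]
tool_rot: [3.123, 0.014, 1.303]
force: [-0.1, 0.4, -2.3]
grip_width: 0.0275
```

Request:
drive_tool:
  series:
    - [0,0,0,-0.002,0]
    - [0,0,0,0,0]
    - [60,0,0,0,0]
    - [100,0,0,0,0]
    - [100,0,0,0,0]
    - [100,0,0,0,0]

```text
clock: 9.4
position: [0.434, -0.1802, 0.1006]
tool_rot: [3.118, 0.015, 1.303]
force: [-0.2, -0.3, 0.0]
grip_width: 0.0832
```

Request:
drive_tool:
  series:
    - [100,0,0,0.02,0]
    - [100,0,0,0.04,0]
    - [100,0,0,0.04,0]
    - [100,0,0,0.04,0]

```text
clock: 9.8
position: [0.4309, -0.1785, 0.2407]
tool_rot: [3.128, 0.013, 1.304]
force: [0.5, -0.7, 0.2]
grip_width: 0.0857
```

```bash
python3 - <<'E'
from h import *
im=bot.grab_frame("wrist"); cv2.imwrite('pics/w4.png',im[:,:,::-1])
im=bot.grab_frame("scene"); cv2.imwrite('pics/s4.png',cv2.resize(im[140:290,280:430,::-1],None,fx=4,fy=4,interpolation=cv2.INTER_CUBIC))
E
```

```text
(no output)
```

View pics/w4.png

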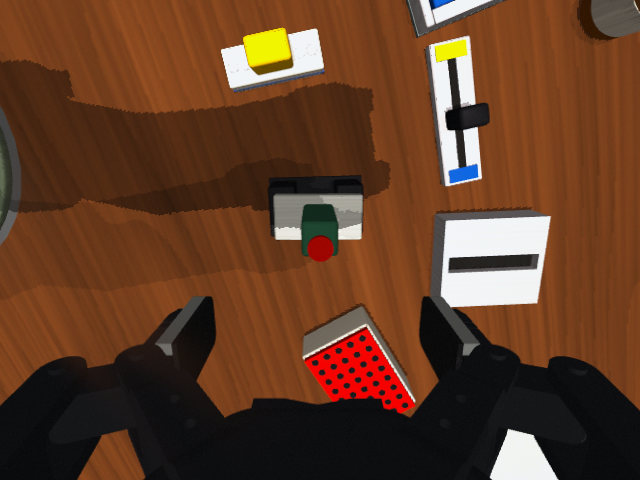

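View pics/s4.png

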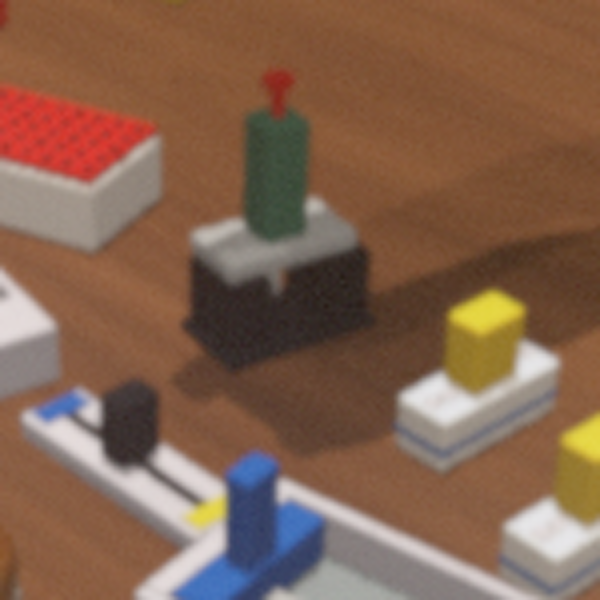

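```bash
python3 - <<'E'
from h import *
w=bot.camera_info("wrist"); t=bot.camera_info("top")
print(bot.observe()['position'])
print(ray(w,[(477,112)],.054), ray(w,[(451,50),(464,174)],.014), ray(t,[(314,248),(374,250)],.014))
for d in bot.masks_of('wrist','selector_top'): print(d['conf'],d['point'],d['mask'].sum())
print(proj(w,T([.594,-.128,0],S['sel'][0])).round(0).tolist())
E
python3 -c "
import cv2;im=cv2.imread('pics/w4.png');cv2.imwrite('pics/w4c.png',cv2.resize(im[30:200,400:520],None,fx=3.5,fy=3.5,interpolation=cv2.INTER_CUBIC))"
```

```text
[ 0.43324031 -0.17939269  0.2437389 ]
[[ 0.60185048 -0.12739169  0.054     ]] [[ 0.60347946 -0.06621617  0.014     ]
 [ 0.59812889 -0.18851498  0.014     ]] [[ 0.59692954 -0.06678024  0.014     ]
 [ 0.59034034 -0.18980513  0.014     ]]
0.73 [464.9, 116.8] 1002
[[440.0, 131.0], [455.0, 130.0], [436.0, 111.0], [452.0, 108.0], [466.0, 124.0], [485.0, 122.0], [463.0, 104.0], [482.0, 99.0]]
```

View pics/w4c.png

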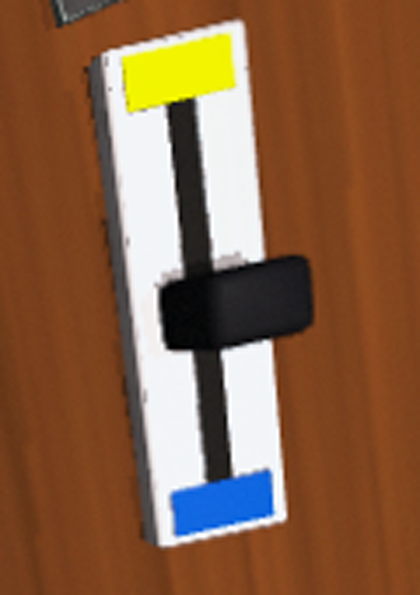

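Request:
drive_tool:
  series:
    - [100,0.032,0.01,-0.01,0.045]
    - [100,0.032,0.01,-0.01,0.045]
    - [100,0.032,0.01,-0.01,0.045]
    - [100,0.032,0.01,-0.01,0.045]
    - [100,0.032,0.01,-0.01,0.034]
    - [100,0,0,0,0]
    - [100,0,0,0,0]

```text
clock: 10.65
position: [0.595, -0.1272, 0.183]
tool_rot: [3.129, 0.014, 1.524]
force: [-1.2, -0.6, -0.3]
grip_width: 0.0855
```

```bash
python3 - <<'E'
from h import *
o=bot.observe();w=bot.camera_info("wrist");im=bot.grab_frame("wrist"); cv2.imwrite('pics/w5.png',im[:,:,::-1])
print(o['position'],o['tool_rot'],bot.observe()['position'])
np.save('ci_w5.npy',w,allow_pickle=True)
for d in bot.masks_of('wrist','selector_top'): 
    print(d['conf'],d['point'],d['mask'].sum(), fit(w,d['mask'],S['sel'],[.594,-.128,-.053]))
E
```

```text
[ 0.59500204 -0.12721285  0.18301845] [3.12941778 0.01449437 1.5236361 ] [ 0.5948273  -0.12714663  0.18308837]
0.85 [313.4, 225.2] 1026 (array([ 0.59477888, -0.12847882,  0.02815805]), np.float64(0.13893284409280282))
```

View pics/w5.png

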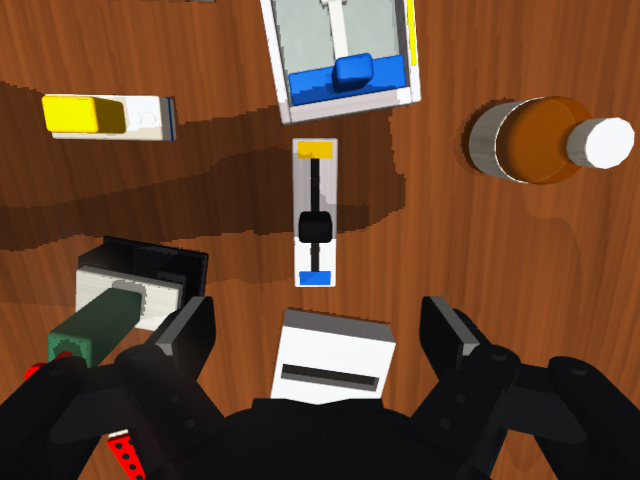

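Request:
drive_tool:
  series:
    - [60,0,-0.001,-0.04,-0.005]
    - [60,0,0,-0.04,0]
    - [60,0,0,-0.04,0]
    - [60,0,0,-0.02,0]
    - [60,0,0,-0.01,0]
    - [60,0,0,0,0]

```text
clock: 11.35
position: [0.592, -0.1328, 0.0329]
tool_rot: [3.123, 0.018, 1.512]
force: [0.5, 0.2, -0.3]
grip_width: 0.0512
```

Request:
drive_tool:
  series:
    - [60,0.002,0.004,-0.005,0.006]
    - [0,0,0,0,0]
    - [0,0,0,0,0]
    - [0,0,0,0,0]
    - [0,0,0,0,0]
  newtons: 30

```text
clock: 11.85
position: [0.595, -0.1293, 0.0309]
tool_rot: [3.12, 0.019, 1.517]
force: [2.9, 0.5, -14.4]
grip_width: 0.027
```

Request:
drive_tool:
  series:
    - [0,0.0003,0.006,0,0]
    - [0,0.0005,0.01,0,0]
    - [0,0.0005,0.01,0,0]
    - [0,0.0005,0.008,0,0]
    - [0,0.0003,0.005,0,0]
    - [0,0,0,0,0]

```text
clock: 12.45
position: [0.5971, -0.0862, 0.0309]
tool_rot: [3.12, 0.019, 1.518]
force: [2.3, 0.5, -10.4]
grip_width: 0.0272
```

Request:
drive_tool:
  series:
    - [0,0.0002,0.003,0,0]
    - [0,0,0.003,0,0]
    - [0,0,0.002,0,0]
    - [0,0,0,0,0]

```text
clock: 12.85
position: [0.5973, -0.0814, 0.0308]
tool_rot: [3.12, 0.023, 1.515]
force: [1.9, 1.8, -10.1]
grip_width: 0.0274
```

Request:
drive_tool:
  series:
    - [0,0,0.004,0,0]
    - [0,0,0,0,0]
    - [60,0,0,0,0]
    - [60,0,0,0,0]
    - [60,0,0,0.03,0]
    - [60,0,0,0.04,0]
    - [60,0,0,0.04,0]
    - [60,0,0,0.04,0]
    - [60,0,0,0,0]

```text
clock: 13.75
position: [0.5977, -0.0775, 0.1887]
tool_rot: [3.117, 0.024, 1.514]
force: [0.2, 0.5, -1.6]
grip_width: 0.0512
```

```bash
python3 - <<'E'
from h import *
o=bot.observe();w=bot.camera_info("wrist");im=bot.grab_frame("wrist"); cv2.imwrite('pics/w6.png',im[:,:,::-1])
print(o['position'],o['tool_rot'])
for d in bot.masks_of('wrist','selector_top'): 
    print(d['conf'],d['point'],d['mask'].sum(), fit(w,d['mask'],S['sel'],[.597,-.08,-.053]))
for d in bot.masks_of('wrist','follower_post'): 
    print(d['conf'],d['point'],d['mask'].sum(),ray(w,[d['point']],.07))
E
```

```text
[ 0.59766006 -0.07749837  0.18865596] [3.11744605 0.02368887 1.51449746]
0.92 [309.7, 226.3] 1000 (array([ 0.59672062, -0.0806428 , -0.09796197]), np.float64(0.13085098039215687))
0.91 [334.5, 138.6] 4136 [[ 0.61634381 -0.00809937  0.07      ]]
```

View pics/w6.png

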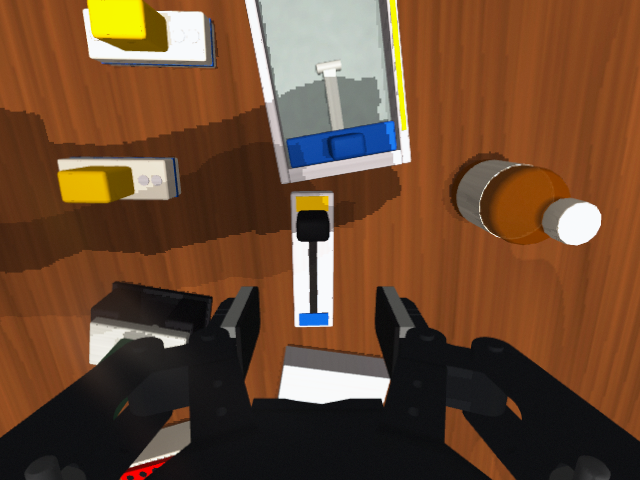

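```bash
python3 - <<'E'
from h import *
w=bot.camera_info("wrist");L=bot.masks_of('wrist','follower_post')
F=[cb(.09,.024,.028,.034),S['post'][0]]
p,e=fit(w,L[0]['mask'],F,[.6246,-.018,.1]);print(p,e)
im=cv2.imread('pics/w6.png')
for P in F: cv2.polylines(im,[cv2.convexHull(proj(w,T(p,P)).astype(np.float32)).astype(np.int32)],True,(0,255,0),1)
q=[.6258,-.0298,.1]
for P in [box(-.048,.048,0,.198,.034,.034),box(-.053,.053,-.008,.262,.034,.034)]: 
    cv2.polylines(im,[cv2.convexHull(proj(w,T(q,P)).astype(np.float32)).astype(np.int32)],True,(255,0,255),1)
cv2.imwrite('pics/w6o.png',cv2.resize(im[0:220,230:430],None,fx=3,fy=2.7,interpolation=cv2.INTER_CUBIC))
t=bot.camera_info('top');tm=np.load('m_top.npy',allow_pickle=True).item()
print('top',fit(t,tm['follower_post'][0]['mask'],F,[.6246,-.018,.1]))
print('catch z', T(q,np.array([[0,.23,0]])))
E
```

```text
[ 0.61929219 -0.01348814  0.11132576] 0.2738347176394736
top (array([ 0.62495226, -0.01493504,  0.11051514]), np.float64(0.27146528126920283))
catch z [[0.60283831 0.19905096 0.        ]]
```

View pics/w6o.png

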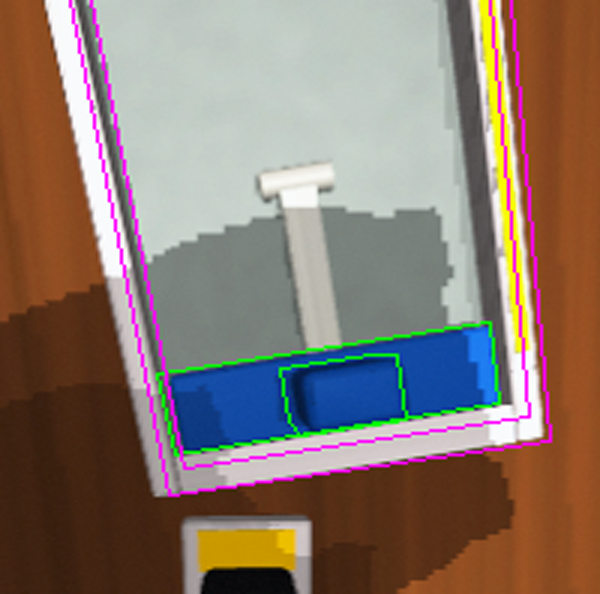

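Request:
drive_tool:
  series:
    - [100,0.008,0.02,0.01,0.056]
    - [100,0.008,0.02,0.01,0.056]
    - [100,0.008,0.02,0,0.055]
    - [100,0,0,0,0]
    - [100,0,0,0,0]

```text
clock: 14.45
position: [0.6195, -0.0108, 0.2001]
tool_rot: [3.131, 0.022, 1.698]
force: [-0.9, 0.0, -0.5]
grip_width: 0.0855
```

```bash
python3 - <<'E'
from h import *
o=bot.observe();w=bot.camera_info("wrist");im=bot.grab_frame("wrist")[:,:,::-1].copy(); cv2.imwrite('pics/w7.png',im)
print(o['position'],o['tool_rot'])
np.save('ci_w7.npy',w,allow_pickle=True)
q=[.6258,-.0298,.1]; 
for q,c in (([.6215,-.027,.11],(0,255,0)),([.6258,-.0298,.1],(255,0,255))):
  for P in [box(-.048,.048,0,.198,.034,.034),box(-.045,.045,0,.024,.034,.034),box(-.012,.012,.004,.020,.084,.084)]: 
    cv2.polylines(im,[cv2.convexHull(proj(w,T(q,P)).astype(np.float32)).astype(np.int32)],True,c,1)
cv2.imwrite('pics/w7o.png',cv2.resize(im[0:280,200:460],None,fx=3,fy=2.1,interpolation=cv2.INTER_CUBIC))
E
```

```text
[ 0.61948081 -0.01077286  0.20007446] [3.13091495 0.02193357 1.69845476]
```

View pics/w7.png

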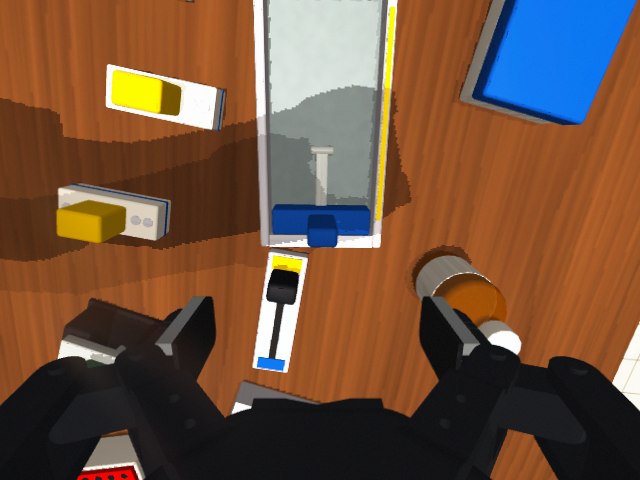

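View pics/w7o.png

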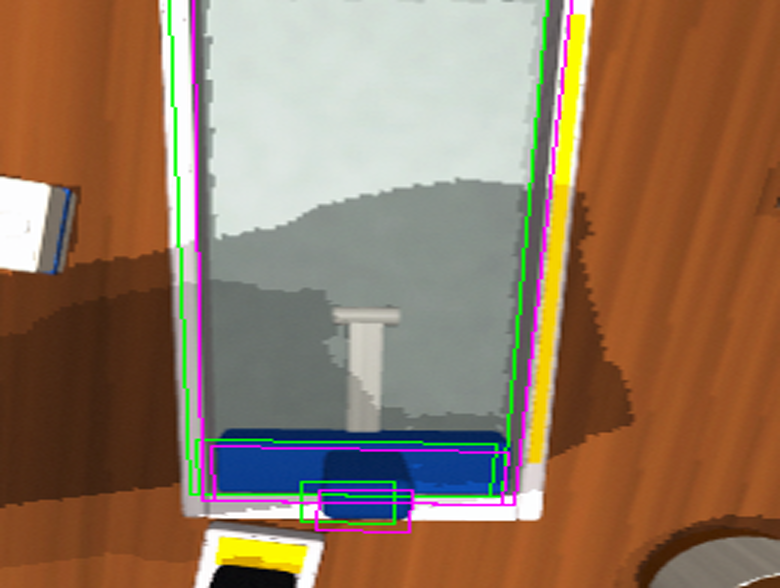

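Request:
drive_tool:
  series:
    - [60,0.005,-0.0035,-0.04,-0.027]
    - [60,0,0,-0.04,0]
    - [60,0,0,-0.03,0]
    - [60,0,0,-0.02,0]
    - [60,0,0,-0.01,0]
    - [60,0,0,0,0]

```text
clock: 15.1
position: [0.6241, -0.015, 0.0546]
tool_rot: [3.131, 0.023, 1.67]
force: [-0.4, 0.1, 0.3]
grip_width: 0.0512
```

Request:
drive_tool:
  series:
    - [60,0,0,-0.008,0]
    - [0,0,0,0,0]
    - [0,0,0,0,0]
    - [0,0,0,0,0]
    - [0,0,0,0,0]
  newtons: 50

```text
clock: 15.6
position: [0.6254, -0.0152, 0.0485]
tool_rot: [3.128, 0.023, 1.67]
force: [3.6, 1.2, -12.9]
grip_width: 0.0234
```

Request:
drive_tool:
  series:
    - [0,-0.0005,0.005,0,0]
    - [0,-0.001,0.01,0,0]
    - [0,-0.001,0.01,0,0]
    - [0,-0.001,0.01,0,0]
    - [0,-0.001,0.01,0,0]
    - [0,-0.001,0.01,0,0]
    - [0,-0.001,0.01,0,0]
    - [0,-0.001,0.01,0,0]
    - [0,-0.001,0.01,0,0]
    - [0,-0.001,0.01,0,0]

```text
clock: 16.6
position: [0.6165, 0.0635, 0.0484]
tool_rot: [3.13, 0.044, 1.657]
force: [3.2, -9.8, -7.1]
grip_width: 0.0233
```

Request:
drive_tool:
  series:
    - [0,-0.001,0.01,0,0.003]
    - [0,-0.001,0.01,0,0.003]
    - [0,-0.001,0.01,0,0.002]
    - [0,-0.001,0.01,0,0.002]
    - [0,-0.001,0.01,0,0]
    - [0,-0.001,0.01,0,0]
    - [0,-0.001,0.01,0,0]
    - [0,-0.001,0.01,0,0]

```text
clock: 17.4
position: [0.6094, 0.1272, 0.0486]
tool_rot: [3.134, 0.068, 1.655]
force: [3.4, -18.3, -4.7]
grip_width: 0.0236
```

Request:
drive_tool:
  series:
    - [0,0.001,0.007,0,0]
    - [0,0.001,0.007,0,0]
    - [0,0,0.006,0,0]
    - [0,0,0.005,0,0]

```text
clock: 17.8
position: [0.6076, 0.1431, 0.0486]
tool_rot: [-3.139, 0.082, 1.651]
force: [-1.8, -8.7, -5.6]
grip_width: 0.0235
```

Request:
drive_tool:
  series:
    - [0,0,0.006,0,0]
    - [0,0,0.006,0,0]
    - [0,0,0.004,0,0]

```text
clock: 18.1
position: [0.6064, 0.1535, 0.0486]
tool_rot: [-3.134, 0.091, 1.648]
force: [-1.9, -9.2, -1.5]
grip_width: 0.0234
```

Request:
drive_tool:
  series:
    - [0,0,0.004,0,0]
    - [0,0,0,0,0]
    - [0,0,-0.004,0,0]
    - [0,0,-0.004,0,0]
    - [0,0,0,0,0]

```text
clock: 18.6
position: [0.6074, 0.143, 0.0486]
tool_rot: [-3.135, 0.099, 1.646]
force: [-0.7, -3.0, -6.7]
grip_width: 0.0234
```

Request:
drive_tool:
  series:
    - [40,0,0,0,0]
    - [60,0,0,0,0]
    - [60,0,0,0,0]
    - [60,0,0,0.03,0]
    - [60,0,0,0.04,0]
    - [60,0,0,0.04,0]
    - [60,0,0,0.04,0]
    - [60,0,0,0,0]

```text
clock: 19.4
position: [0.6065, 0.1457, 0.2057]
tool_rot: [-3.136, 0.097, 1.648]
force: [-0.6, 0.6, -0.8]
grip_width: 0.0512
```

```bash
python3 - <<'E'
from h import *
o=bot.observe(); im=bot.grab_frame("wrist")[:,:,::-1].copy(); cv2.imwrite('pics/w8.png',im)
cv2.imwrite('pics/s8.png',bot.grab_frame("scene")[:,:,::-1])
print(o['position'],o['tool_rot'],o['qpos'].round(2))
E
```

```text
[0.60646248 0.14572276 0.20570808] [-3.1357902   0.09673243  1.64792575] [-0.11  0.58 -0.4   1.59  0.35  1.07 -0.56]
```

View pics/w8.png

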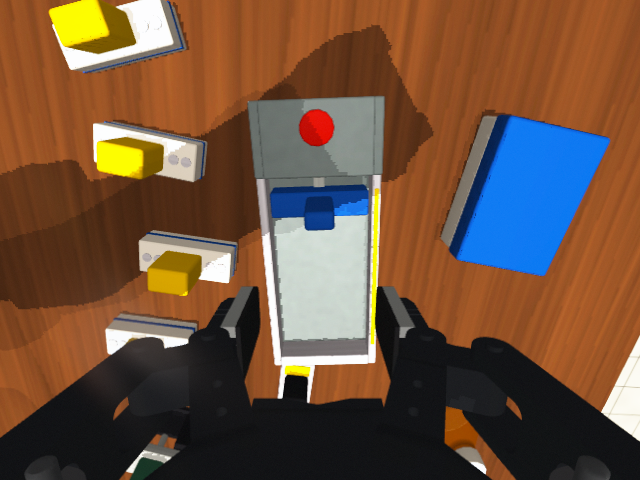

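View pics/s8.png

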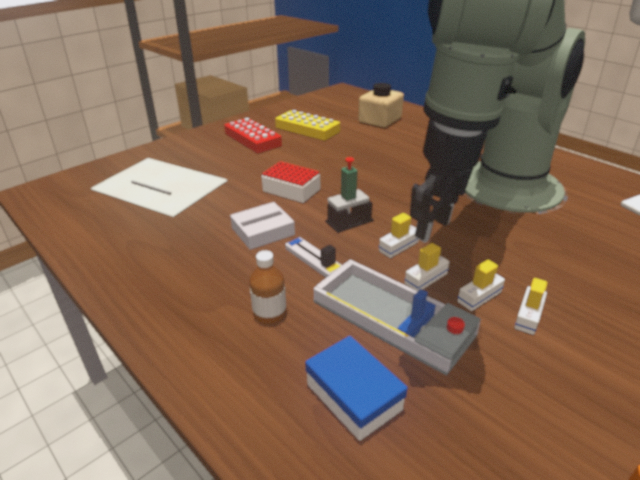

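Request:
drive_tool:
  series:
    - [0,0.004,-0.035,0,0.01]
    - [0,0.004,-0.035,0,0.01]
    - [0,0.004,-0.035,0,0]
    - [0,0.004,-0.03,0,0]
    - [0,0,0,0,0]
    - [0,0,0,0,0]

```text
clock: 20.1
position: [0.6175, 0.0066, 0.194]
tool_rot: [-3.121, 0.097, 1.674]
force: [-0.4, 0.2, -0.3]
grip_width: -0.0002
```

Request:
drive_tool:
  series:
    - [0,0.006,-0.002,-0.04,0]
    - [0,0,0,-0.04,0]
    - [0,0,0,-0.04,0]
    - [0,0,0,-0.03,0]
    - [0,0,0,-0.01,0]
    - [0,0,0,0,0]

```text
clock: 20.7
position: [0.6215, 0.011, 0.026]
tool_rot: [-3.119, 0.094, 1.68]
force: [-0.5, -0.1, 1.0]
grip_width: 0.0001
```

Request:
drive_tool:
  series:
    - [0,0.001,-0.01,-0.005,0]
    - [0,0.001,-0.008,0,0]
    - [0,0,-0.006,0,0]
    - [0,0,-0.004,0,0]

```text
clock: 21.1
position: [0.6256, -0.0169, 0.0245]
tool_rot: [-3.124, 0.092, 1.681]
force: [-2.4, 22.1, -13.6]
grip_width: -0.0004
```

Request:
drive_tool:
  series:
    - [0,0,-0.003,0,0]
    - [0,0,-0.003,0,0]
    - [0,0,-0.003,0,0]
    - [0,0,-0.003,0,0]
    - [0,0,-0.003,0,0]
    - [0,0,-0.003,0,0]

```text
clock: 21.7
position: [0.6255, -0.0166, 0.0248]
tool_rot: [-3.131, 0.066, 1.691]
force: [0.2, 15.2, -11.0]
grip_width: -0.0
```

Works: pitch falls. Continue.

Request:
drive_tool:
  series:
    - [0,0,-0.003,0,-0.005]
    - [0,0,-0.003,0,-0.005]
    - [0,0,-0.003,0,-0.005]
    - [0,0,-0.003,0,-0.005]
    - [0,0,-0.003,0,0]
    - [0,0,-0.003,0,0]
    - [0,0,-0.003,0,0]
    - [0,0,-0.003,0,0]

```text
clock: 22.5
position: [0.6254, -0.0164, 0.0253]
tool_rot: [-3.139, 0.033, 1.685]
force: [-0.0, 15.7, -11.2]
grip_width: -0.0001
```

Request:
drive_tool:
  series:
    - [0,0,-0.003,0,-0.005]
    - [0,0,-0.003,0,-0.005]
    - [0,0,-0.003,0,-0.005]
    - [0,0,-0.003,0,-0.005]
    - [0,0,-0.003,0,0]
    - [0,0,-0.003,0,0]

```text
clock: 23.1
position: [0.6253, -0.0163, 0.0259]
tool_rot: [3.138, 0.009, 1.675]
force: [0.8, 15.2, -10.2]
grip_width: 0.0002
```

Request:
drive_tool:
  series:
    - [60,0,0.006,0.005,0]
    - [60,0,0.005,0.03,0]
    - [60,-0.01,0.01,0.04,0]
    - [60,-0.02,0.01,0.04,0]
    - [60,-0.03,0.01,0.04,0]
    - [60,-0.035,0.02,0.03,0]
    - [60,-0.035,0.03,0.02,0]
    - [60,-0.03,0.03,0.0,0]
    - [60,-0.02,0.02,0,0]
    - [60,0,0,0,0]
    - [60,0,0,0,0]

```text
clock: 24.2
position: [0.4427, 0.1245, 0.2436]
tool_rot: [3.122, 0.012, 1.67]
force: [-0.3, -0.2, 0.1]
grip_width: 0.0512
```

```bash
cat > carts.py <<'E'
from h import *
import sys
def carts(cam,init,imname=None):
    o=bot.observe(); ci=bot.camera_info(cam); im=bot.grab_frame(cam)[:,:,::-1].copy()
    L=bot.masks_of(cam,'cart1_grip')
    print(o['position'].round(4),o['tool_rot'].round(3))
    for d in L:
        c=ray(ci,[d['point']],.03)[0]
        k=min(init,key=lambda q:np.hypot(q[0]-c[0],q[1]-c[1]))
        if np.hypot(k[0]-c[0],k[1]-c[1])>.07 or d['mask'].sum()<300: print('skip',d['conf'],d['point'],c); continue
        p,e=fit(ci,d['mask'],S['cart'],[c[0],c[1],k[2]])
        print(cam,round(d['conf'],2),p.round(4),round(e,3))
        for P in S['cart']: cv2.polylines(im,[cv2.convexHull(proj(ci,T(p,P)).astype(np.float32)).astype(np.int32)],True,(0,255,0),1)
    if imname: cv2.imwrite('pics/%s.png'%imname,im)
I=[(.434,.2686,.3),(.45,.178,-.1),(.445,.0826,-.07),(.43,-.033,-.056)]
E
python3 - <<'E'
from carts import *
carts('wrist',I,'w9'); carts('top',I,'t9')
E
```

```text
[0.4427 0.1245 0.2436] [3.122 0.012 1.67 ]
wrist 0.82 [0.4335 0.2699 0.2805] 0.046
wrist 0.57 [ 0.479   0.0758 -0.0899] 0.053
[0.443  0.1242 0.2431] [3.123 0.012 1.669]
```

View pics/w9.png

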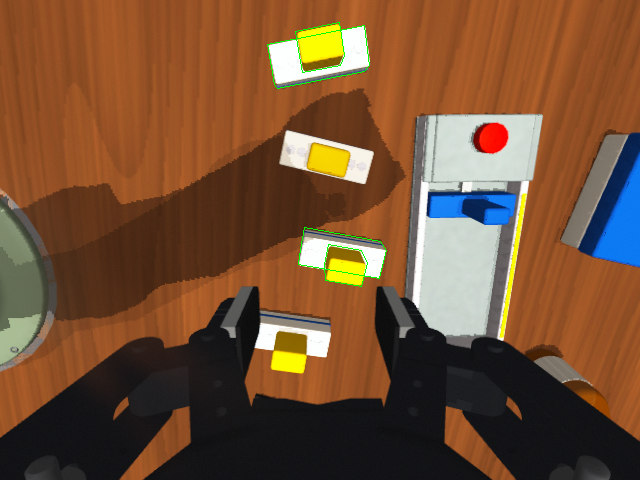

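View pics/t9.png

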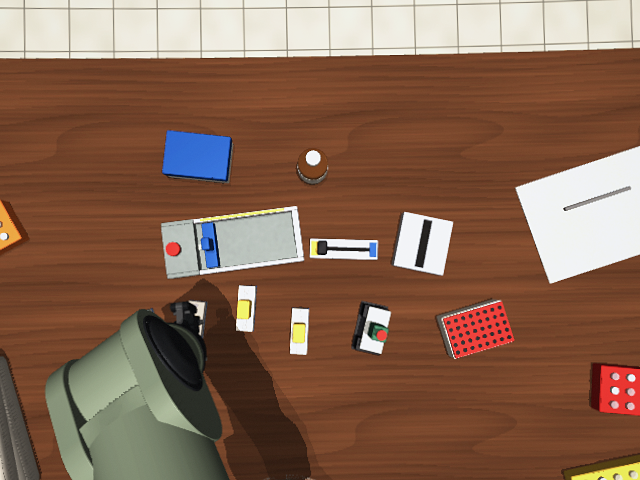

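Request:
drive_tool:
  series:
    - [70,0.018,-0.024,-0.03,-0.095]
    - [70,0.018,-0.024,-0.03,-0.094]
    - [70,0,0,-0.04,0]
    - [70,0,0,-0.03,0]
    - [70,0,0,0,0]

```text
clock: 24.9
position: [0.4826, 0.0709, 0.108]
tool_rot: [3.122, 0.012, 1.466]
force: [0.3, 1.2, 0.8]
grip_width: 0.0599
```

Request:
drive_tool:
  series:
    - [70,-0.0035,0.005,-0.02,0.015]
    - [70,0,0,-0.025,0]
    - [70,0,0,-0.015,0]
    - [70,0,0,-0.008,0]
    - [70,0,0,0,0]

```text
clock: 25.4
position: [0.4824, 0.0751, 0.0421]
tool_rot: [3.119, 0.012, 1.479]
force: [-0.3, -0.8, 0.2]
grip_width: 0.0597
```

Request:
drive_tool:
  series:
    - [70,-0.003,0.001,-0.003,0.002]
    - [0,0,0,0,0]
    - [0,0,0,0,0]
    - [0,0,0,0,0]
    - [0,0,0,0,0]
  newtons: 40

```text
clock: 25.9
position: [0.4812, 0.0762, 0.0426]
tool_rot: [3.115, 0.011, 1.48]
force: [-0.5, -0.2, -1.0]
grip_width: 0.0354
```

Request:
drive_tool:
  series:
    - [0,0,0,0.02,0]
    - [0,0,0,0.04,0]
    - [0,0.01,-0.005,0.04,0.03]
    - [0,0.03,-0.015,0.02,0.05]
    - [0,0.03,-0.02,0,0.05]
    - [0,0.02,-0.02,0,0.03]
    - [0,0,0,0,0]
    - [0,0,0,0,0]

```text
clock: 26.7
position: [0.5733, 0.0135, 0.1701]
tool_rot: [3.113, 0.012, 1.648]
force: [-0.6, 1.0, -1.8]
grip_width: 0.0356
```

```bash
python3 - <<'E'
from h import *
def go(cam,f):
    o=bot.observe(); ci=bot.camera_info(cam); im=bot.grab_frame(cam)[:,:,::-1].copy()
    cv2.imwrite('pics/%sraw.png'%f,im); np.save('ci_%s.npy'%f,ci,allow_pickle=True)
    print(o['position'].round(4),o['tool_rot'].round(3),o['force'].round(1))
    for L in bot.masks_of(cam,'loader_stop')[:2]:
        print(cam,L['conf'],L['point'],L['mask'].sum())
        np.save('lm_%s.npy'%f,L['mask'])
        im[L['mask'],2]=255; break
    cv2.imwrite('pics/%s.png'%f,im)
go('wrist','w10'); go('top','t10')
E
```

```text
[0.5733 0.0135 0.1701] [3.113 0.012 1.648] [-0.6  1.  -1.8]
wrist 0.88 [375.8, 120.5] 36493
[0.5729 0.0137 0.1701] [3.113 0.013 1.649] [-0.2  1.  -2.8]
top 0.68 [183.7, 232.6] 2012
```

View pics/w10.png

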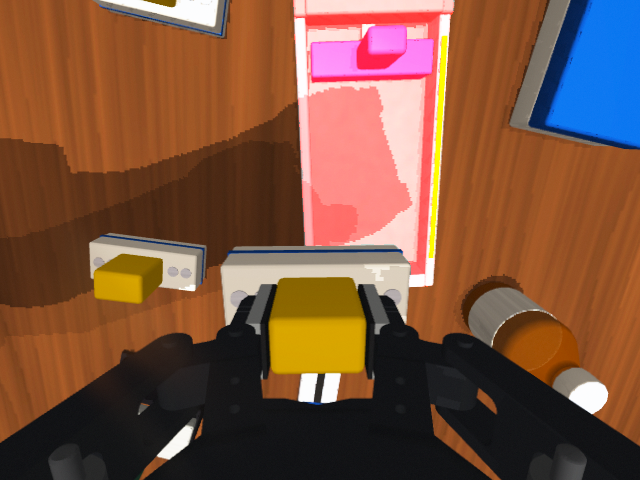

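View pics/t10.png

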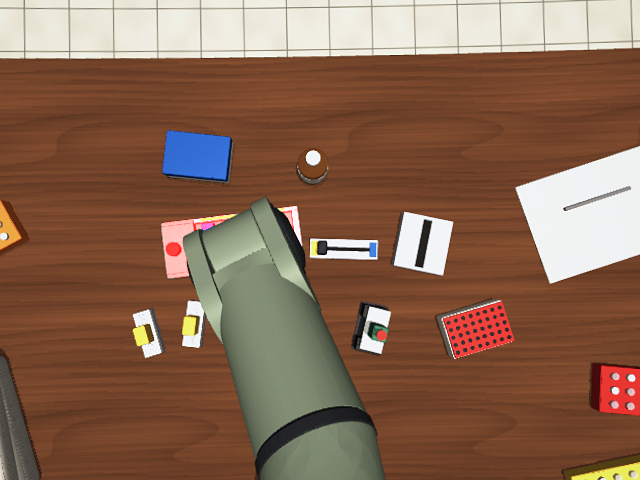

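```bash
python3 - <<'E'
from h import *
for f,img in (('w7','pics/w7.png'),('w10','pics/w10raw.png')):
    im=cv2.imread(img); w=np.load('ci_%s.npy'%f,allow_pickle=True).item()
    for q,c in (([.6263,-.0265,.11],(0,255,0)),([.6256,-.0263,.1],(255,0,255))):
        for P in [box(-.048,.048,0,.198,.034,.034),box(-.048,.048,0,.198,.006,.006)]:
            cv2.polylines(im,[cv2.convexHull(proj(w,T(q,P)).astype(np.float32)).round().astype(np.int32)],True,c,1)
    x0=225
    cv2.imwrite('pics/%sz.png'%f,cv2.resize(im[0:290,x0+20:x0+230],None,fx=3.6,fy=2.06,interpolation=cv2.INTER_CUBIC))
E
```

```text
(no output)
```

View pics/w7z.png

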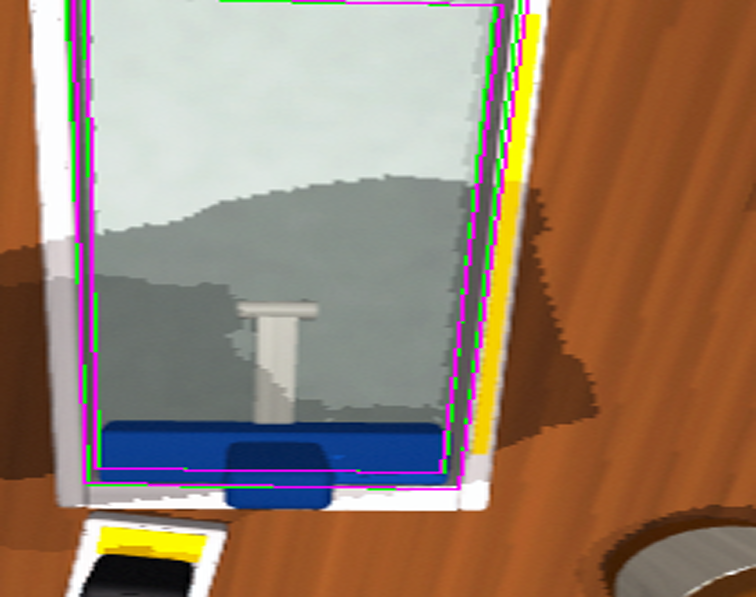

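View pics/w10z.png

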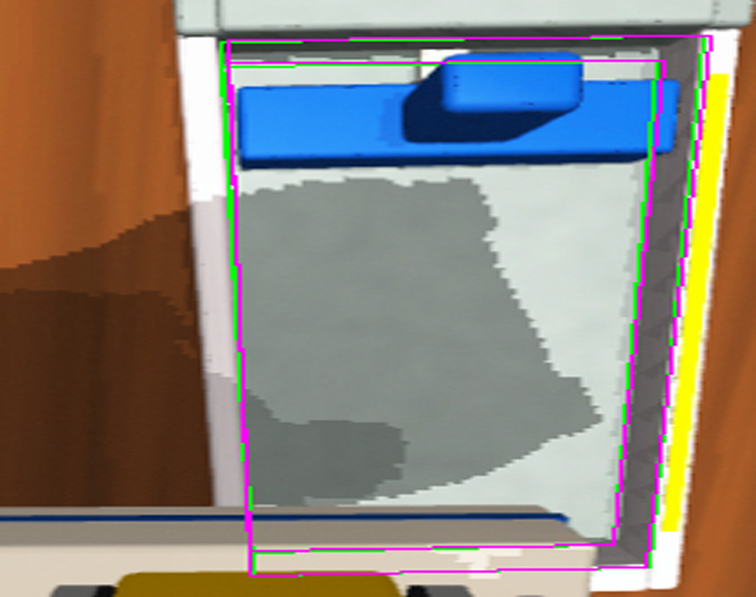

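```bash
cat > held.py <<'E'
from h import *
from scipy.spatial.transform import Rotation as Rn
def held(f,img,pos,rot,hz,dx=0,dy=0,tilt=True):
    """cart hanging in tool: underside hz below TCP along tool z"""
    w=np.load('ci_%s.npy'%f,allow_pickle=True).item(); im=cv2.imread(img)
    R=Rn.from_euler('xyz',rot).as_matrix()
    if not tilt: R=Rn.from_euler('xyz',[np.pi,0,rot[2]]).as_matrix()
    o=[]
    for P in S['cart']:
        # cart frame: x along tool y, y along tool x , z = -tool z
        Q=np.c_[P[:,1]+dx,P[:,0]+dy,hz-P[:,2]]@R.T+np.array(pos)
        o.append(Q); cv2.polylines(im,[cv2.convexHull(proj(w,Q).astype(np.float32)).round().astype(np.int32)],True,(0,255,0),1)
    return im
E
python3 - <<'E'
from held import *
im=held('w10','pics/w10raw.png',[.5733,.0135,.1701],[3.113,.012,1.648],.0426)
cv2.imwrite('pics/w10h.png',cv2.resize(im[220:400,200:430],None,fx=3,fy=3,interpolation=cv2.INTER_CUBIC))
E
```

```text
(no output)
```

View pics/w10h.png

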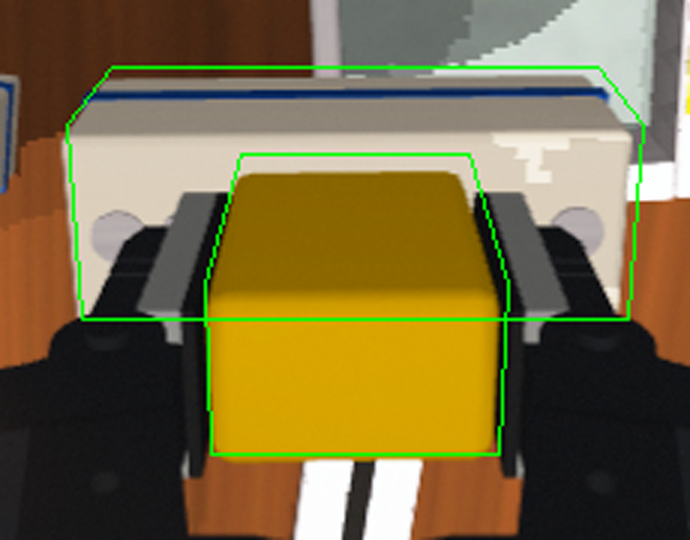

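Request:
drive_tool:
  series:
    - [0,0.017,-0.007,0,0.017]
    - [0,0.017,-0.007,0,0.017]
    - [0,0.017,-0.006,-0.02,0]
    - [0,0,0,-0.04,0]
    - [0,0,0,-0.01,0]
    - [0,0,0,0,0]
    - [0,0,0,0,0]

```text
clock: 27.6
position: [0.624, -0.0015, 0.1009]
tool_rot: [3.112, 0.013, 1.691]
force: [-0.1, -0.7, -0.4]
grip_width: 0.0356
```

Request:
drive_tool:
  series:
    - [0,0,-0.004,-0.013,-0.008]
    - [0,0,0,0,0]
    - [0,0,0,0,0]

```text
clock: 27.9
position: [0.6251, -0.0055, 0.0902]
tool_rot: [3.108, 0.014, 1.683]
force: [0.2, 0.1, -2.2]
grip_width: 0.0353
```

```bash
cat > snap.py <<'E'
from held import *
def snap(f,crop=None,s=3,cam='wrist'):
    o=bot.observe(); ci=bot.camera_info(cam); im=bot.grab_frame(cam)[:,:,::-1].copy()
    cv2.imwrite('pics/%sraw.png'%f,im); np.save('ci_%s.npy'%f,ci,allow_pickle=True)
    print(o['position'].round(4),o['tool_rot'].round(3),o['force'].round(1))
    return o,ci,im
LQ=[.6255,-.0265,.112]
def lines(im,ci,q=LQ):
    for P,c in [(box(-.048,.048,0,.198,.034,.034),(255,0,255)),(box(-.048,.048,0,.198,.006,.006),(0,200,0))]:
        cv2.polylines(im,[cv2.convexHull(proj(ci,T(q,P)).astype(np.float32)).round().astype(np.int32)],True,c,1)
E
python3 - <<'E'
from snap import *
o,ci,im=snap('w11'); 
im=held('w11','pics/w11raw.png',o['position'],o['tool_rot'],.0426); lines(im,ci)
cv2.imwrite('pics/w11.png',cv2.resize(im[100:370,180:460],None,fx=2.8,fy=2.2,interpolation=cv2.INTER_CUBIC))
E
```

```text
[ 0.6251 -0.0055  0.0902] [3.108 0.014 1.683] [ 0.2  0.1 -2.2]
```

View pics/w11.png

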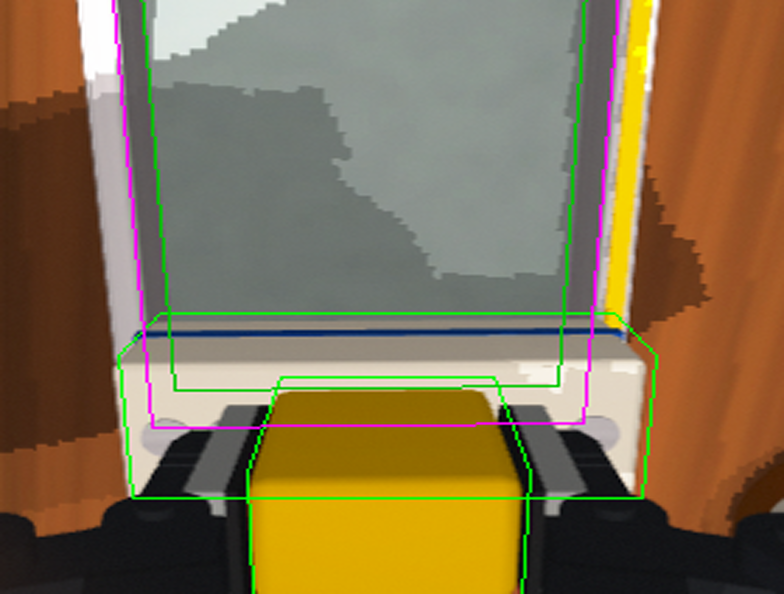

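Request:
drive_tool:
  series:
    - [0,-0.0013,0,-0.008,0]
    - [0,0,0,-0.008,0]
    - [0,0,0,0,0]

```text
clock: 28.25
position: [0.6238, -0.0058, 0.0734]
tool_rot: [3.107, 0.014, 1.683]
force: [-0.4, 0.4, -1.3]
grip_width: 0.0353
```

Request:
drive_tool:
  series:
    - [0,0,0,-0.006,0]
    - [0,0,0,-0.006,0]
    - [0,0,0,-0.004,0]
    - [0,0,0,0,0]

```text
clock: 28.65
position: [0.6235, -0.0057, 0.0554]
tool_rot: [3.108, 0.014, 1.683]
force: [0.2, 0.2, -1.4]
grip_width: 0.0353
```

Sliding in freely.

Request:
drive_tool:
  series:
    - [0,0,0,-0.004,0]
    - [0,0,0,-0.002,0]
    - [0,0,0,0,0]
    - [70,0,0,0,0]
    - [70,0,0,0,0]
    - [70,0,0,0,0]

```text
clock: 29.25
position: [0.624, -0.0056, 0.0495]
tool_rot: [3.107, 0.014, 1.683]
force: [-0.5, -0.3, 0.2]
grip_width: 0.0597
```

Request:
drive_tool:
  series:
    - [70,0,0,0.02,0]
    - [70,0,0,0.04,0]
    - [70,0,0,0.04,0]
    - [70,-0.02,0.02,0.03,0]
    - [70,-0.03,0.02,0.02,0]
    - [70,-0.03,0.02,0,0]
    - [70,0,0,0,0]
    - [70,0,0,0,0]

```text
clock: 30.05
position: [0.5408, 0.0562, 0.2064]
tool_rot: [3.104, 0.014, 1.682]
force: [0.3, 0.4, 0.1]
grip_width: 0.0597
```

```bash
python3 - <<'E'
from snap import *
o,ci,im=snap('w12'); cv2.imwrite('pics/w12.png',im)
from carts import *
carts('wrist',I+[(.6225,-.006,.11)],'w12c')
E
```

```text
[0.5408 0.0562 0.2064] [3.104 0.014 1.682] [0.3 0.4 0.1]
[0.5407 0.0564 0.2062] [3.105 0.014 1.682]
```

View pics/w12c.png

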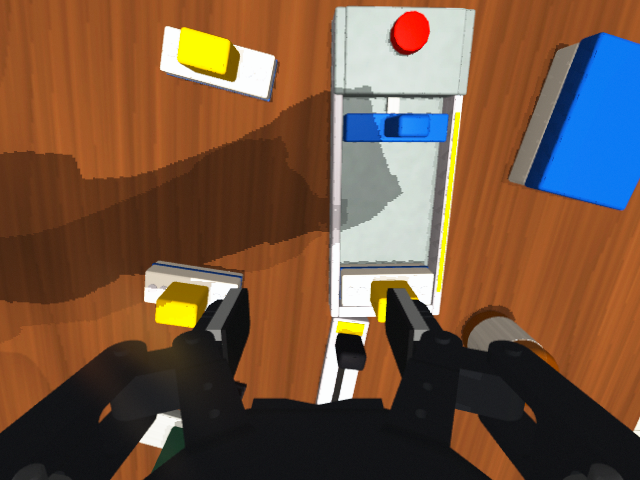

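Request:
drive_tool:
  series:
    - [70,-0.028,-0.022,0,-0.042]
    - [70,-0.028,-0.022,0,-0.042]
    - [70,-0.028,-0.022,0,-0.042]
    - [70,-0.026,-0.022,0,-0.042]
    - [70,0,0,0,0]
    - [70,0,0,0,0]

```text
clock: 30.8
position: [0.4286, -0.037, 0.2028]
tool_rot: [3.109, 0.011, 1.501]
force: [-0.2, -0.2, -0.0]
grip_width: 0.0597
```

```bash
python3 - <<'E'
from carts import *
carts('wrist',I,'w13')
E
```

```text
[ 0.4286 -0.037   0.2028] [3.109 0.011 1.501]
```

View pics/w13.png

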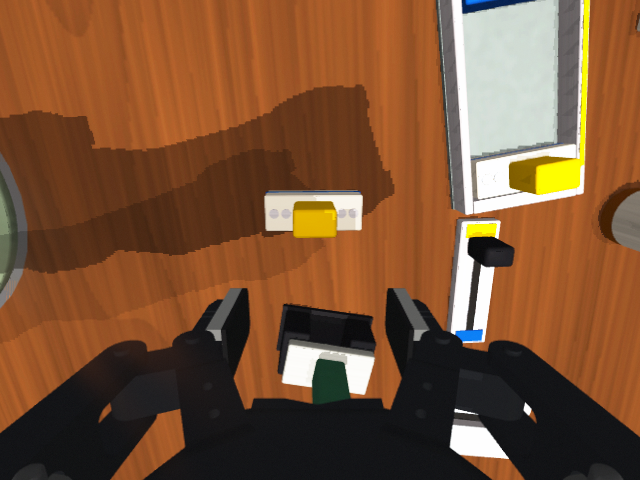

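```bash
cat > cfit.py <<'E'
from snap import *
def cfit(f,init,z0=0,cam='wrist'):
    o,ci,im=snap(f,cam=cam)
    hsv=cv2.cvtColor(im,cv2.COLOR_BGR2HSV)
    fg=((hsv[...,1]<75)&(hsv[...,2]>95))|((hsv[...,0]>20)&(hsv[...,0]<34)&(hsv[...,1]>150)&(hsv[...,2]>100))
    roi=np.zeros((480,640),np.uint8)
    for P in [cb(.125,.075,0,.032),cb(.05,.04,.032,.074)]:
        cv2.fillConvexPoly(roi,cv2.convexHull(proj(ci,T(init,P,z0)).astype(np.float32)).astype(np.int32),1)
    m=cv2.morphologyEx((fg&(roi>0)).astype(np.uint8),cv2.MORPH_CLOSE,np.ones((5,5)))
    n,l,s,_=cv2.connectedComponentsWithStats(m); k=1+np.argmax(s[1:,4]); m=l==k
    p,e=fit(ci,m,S['cart'],init,z0); print('cart',p.round(4),round(e,3),m.sum())
    for P in S['cart']: cv2.polylines(im,[cv2.convexHull(proj(ci,T(p,P,z0)).astype(np.float32)).round().astype(np.int32)],True,(255,0,255),1)
    cv2.imwrite('pics/%s.png'%f,im); return p
E
python3 - <<'E'
from cfit import *
cfit('w14',[.4305,-.033,-.056])
E
```

```text
[ 0.4288 -0.0365  0.2026] [3.11  0.011 1.503] [ 0.6 -0.1 -0.9]
cart [ 0.4304 -0.0312 -0.0672] 0.042 4213
```

View pics/w14.png

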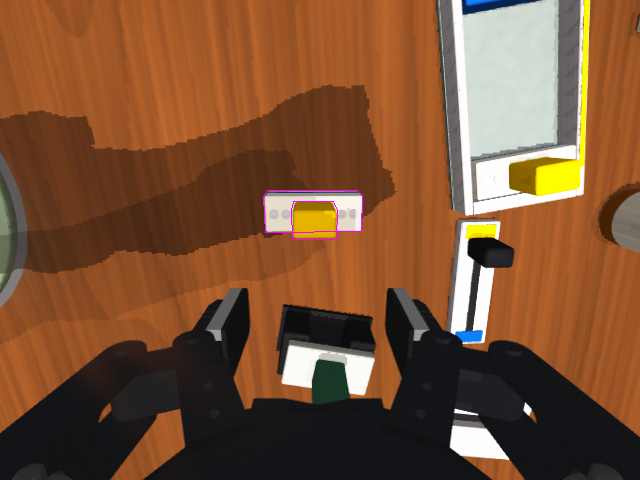

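Request:
drive_tool:
  series:
    - [70,0.0015,0.0055,-0.04,0]
    - [70,0,0,-0.04,0]
    - [70,0,0,-0.03,0]
    - [70,0,0,-0.015,0]
    - [70,0,0,0,0]
    - [70,0,0,0,0]

```text
clock: 31.55
position: [0.4345, -0.0263, 0.073]
tool_rot: [3.107, 0.007, 1.509]
force: [0.1, 0.1, 0.2]
grip_width: 0.0597
```

Request:
drive_tool:
  series:
    - [70,-0.004,-0.005,-0.008,0]
    - [70,0,0,-0.012,0]
    - [70,0,0,-0.006,0]
    - [70,0,0,0,0]

```text
clock: 31.95
position: [0.4321, -0.0324, 0.0481]
tool_rot: [3.102, 0.007, 1.509]
force: [0.8, 0.9, 0.3]
grip_width: 0.0598
```

Request:
drive_tool:
  series:
    - [70,-0.0015,0.001,-0.006,0]
    - [0,0,0,0,0]
    - [0,0,0,0,0]
    - [0,0,0,0,0]
    - [0,0,0,0,0]

```text
clock: 32.45
position: [0.4307, -0.0316, 0.0433]
tool_rot: [3.101, 0.008, 1.509]
force: [0.4, 0.6, -0.3]
grip_width: 0.0354
```

Request:
drive_tool:
  series:
    - [0,0,0,0.02,0]
    - [0,0,0,0.04,0]
    - [0,0.01,0.004,0.04,0.02]
    - [0,0.035,0.012,0.01,0.04]
    - [0,0.035,0.012,0,0.04]
    - [0,0.035,0.012,0,0.04]
    - [0,0.035,0.012,0,0.03]
    - [0,0.03,0.01,0,0]
    - [0,0,0,0,0]
    - [0,0,0,0,0]

```text
clock: 33.45
position: [0.6155, 0.0321, 0.1604]
tool_rot: [3.1, 0.009, 1.684]
force: [-0.0, -0.1, -1.6]
grip_width: 0.0353
```

Request:
drive_tool:
  series:
    - [0,0.003,0,-0.03,0]
    - [0,0,0,-0.03,0]
    - [0,0,0,0,0]
    - [0,0,0,0,0]

```text
clock: 33.85
position: [0.6169, 0.0308, 0.1009]
tool_rot: [3.1, 0.01, 1.684]
force: [-0.1, 0.4, -0.7]
grip_width: 0.0354
```

```bash
cat > hold.py <<'E'
from snap import *
import sys
def hold(f,hz):
    o,ci,im=snap(f)
    im=held(f,'pics/%sraw.png'%f,o['position'],o['tool_rot'],hz); lines(im,ci)
    cv2.imwrite('pics/%s.png'%f,cv2.resize(im[60:340,180:460],None,fx=2.8,fy=2.1,interpolation=cv2.INTER_CUBIC))
hold(sys.argv[1],float(sys.argv[2]))
E
python3 hold.py w15 .0433
```

```text
[0.6169 0.0308 0.1009] [3.1   0.01  1.684] [-0.1  0.4 -0.7]
```

View pics/w15.png

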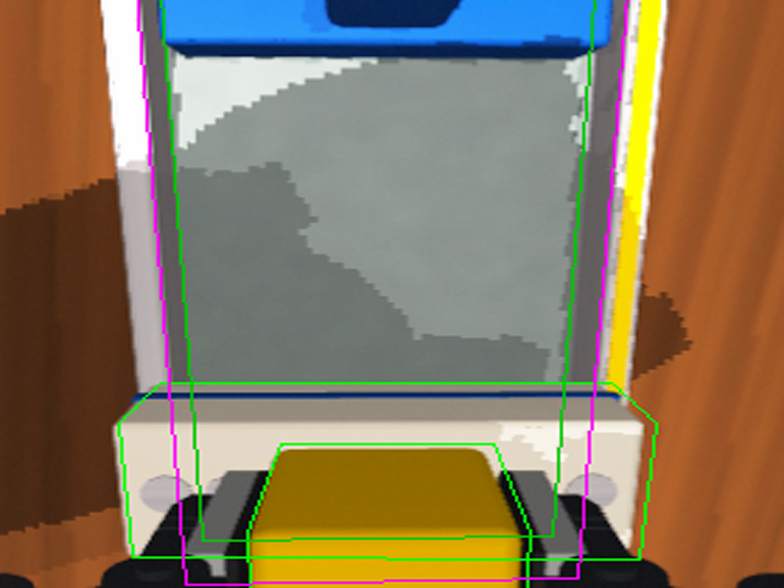

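Request:
drive_tool:
  series:
    - [0,0.0024,0.001,-0.01,0]
    - [0,0,0,-0.01,0]
    - [0,0,0,0,0]

```text
clock: 34.2
position: [0.6204, 0.0313, 0.0824]
tool_rot: [3.096, 0.011, 1.683]
force: [0.8, 0.6, -2.2]
grip_width: 0.0357
```

Request:
drive_tool:
  series:
    - [0,-0.0011,0.0005,-0.006,0]
    - [0,0,0,-0.006,0]
    - [0,0,0,-0.004,0]
    - [0,0,0,-0.004,0]
    - [0,0,0,0,0]

```text
clock: 34.7
position: [0.6193, 0.032, 0.0609]
tool_rot: [3.096, 0.011, 1.683]
force: [-0.4, -0.6, -1.0]
grip_width: 0.0355
```

Request:
drive_tool:
  series:
    - [0,0,0,-0.006,0]
    - [0,0,0,-0.003,0]
    - [0,0,0,-0.002,0]
    - [0,0,0,0,0]
    - [70,0,0,0,0]
    - [70,0,0,0,0]
    - [70,0,0,0,0]

```text
clock: 35.4
position: [0.62, 0.0322, 0.0496]
tool_rot: [3.094, 0.011, 1.683]
force: [1.0, -0.2, 0.2]
grip_width: 0.0597
```

Request:
drive_tool:
  series:
    - [70,0,0,0.02,0]
    - [70,0,0,0.04,0]
    - [70,0,0,0.04,0]
    - [70,-0.02,0.015,0.03,0]
    - [70,-0.035,0.03,0.02,-0.05]
    - [70,-0.04,0.03,0,-0.05]
    - [70,-0.04,0.03,0,-0.05]
    - [70,-0.03,0.03,0,-0.05]
    - [70,0,0,0,0]
    - [70,0,0,0,0]

```text
clock: 36.4
position: [0.4481, 0.1703, 0.2056]
tool_rot: [3.091, 0.008, 1.473]
force: [-0.4, 0.1, 0.7]
grip_width: 0.0601
```

```bash
python3 - <<'E'
from cfit import *
cfit('w16',[.4501,.178,-.1179])
E
```

```text
[0.4481 0.1703 0.2056] [3.091 0.008 1.473] [-0.4  0.1  0.7]
cart [ 0.45    0.1792 -0.1343] 0.055 4052
```

View pics/w16.png

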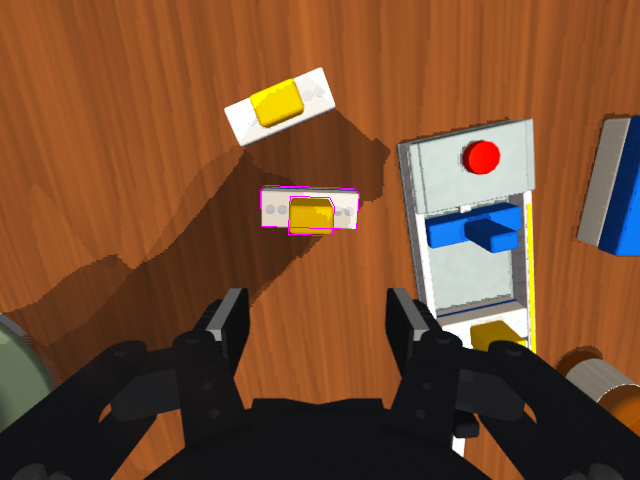

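Request:
drive_tool:
  series:
    - [70,-0.001,0.006,-0.04,-0.036]
    - [70,0,0,-0.04,0]
    - [70,0,0,-0.03,0]
    - [70,0,0,-0.005,0]
    - [70,0,0,0,0]
    - [70,0,0,0,0]

```text
clock: 37.05
position: [0.4516, 0.1739, 0.0884]
tool_rot: [3.088, 0.006, 1.43]
force: [0.3, 0.1, 0.3]
grip_width: 0.06
```

Request:
drive_tool:
  series:
    - [70,-0.0015,0.005,-0.015,0.007]
    - [70,0,0,-0.015,0]
    - [70,0,0,-0.01,0]
    - [70,0,0,0,0]

```text
clock: 37.45
position: [0.4544, 0.1792, 0.0527]
tool_rot: [3.08, 0.002, 1.434]
force: [0.0, -0.9, -1.1]
grip_width: 0.0598
```

Request:
drive_tool:
  series:
    - [70,0,0,0.03,0]
    - [0,0,-0.01,0.04,0.05]
    - [0,0.02,-0.03,0.01,0.06]
    - [0,0.02,-0.03,0,0.06]
    - [0,0.015,-0.015,0,0.05]
    - [0,0,0,-0.04,0]
    - [0,0,0,-0.04,0]
    - [0,0,0,-0.02,0]
    - [0,0,0,0,0]

```text
clock: 38.35
position: [0.5163, 0.089, 0.0445]
tool_rot: [3.065, 0.003, 1.661]
force: [0.9, -0.1, 0.1]
grip_width: 0.0001
```

Request:
drive_tool:
  series:
    - [0,0.005,0,-0.02,0]
    - [0,0.012,0,0,0]
    - [0,0.008,0,0,0]
    - [0,0.006,0,0,0]
    - [0,0.004,0,0,0]

```text
clock: 38.85
position: [0.5517, 0.0893, 0.03]
tool_rot: [3.066, 0.004, 1.661]
force: [-35.4, 4.4, 3.2]
grip_width: 0.0001
```

Request:
drive_tool:
  series:
    - [0,0.001,0,-0.001,0]
    - [0,0.002,0,0,0]
    - [0,0.002,0,0,0]
    - [0,0.002,0,0,0]
    - [0,0.002,0,0,0]
    - [0,0.002,0,0,0]

```text
clock: 39.45
position: [0.551, 0.0891, 0.0296]
tool_rot: [3.087, 0.006, 1.664]
force: [-11.0, 2.0, -3.9]
grip_width: -0.0
```

Request:
drive_tool:
  series:
    - [0,0.003,0,0,0]
    - [0,0.003,0,0,0]
    - [0,0.003,0,0,0]
    - [0,0.003,0,0,0]
    - [0,0.003,0,0,0]
    - [0,0.003,0,0,0]
    - [0,0.003,0,0,0]
    - [0,0.003,0,0,0]
    - [0,0.003,0,0,0]

```text
clock: 40.35
position: [0.5511, 0.089, 0.0298]
tool_rot: [3.137, 0.012, 1.67]
force: [-17.9, 2.7, 1.7]
grip_width: -0.0002
```

Request:
drive_tool:
  series:
    - [0,0.003,0,0,0]
    - [0,0.003,0,0,0]
    - [0,-0.004,0,0.005,0]
    - [70,-0.01,0.0,0.04,-0.04]
    - [70,-0.02,0.02,0.04,-0.05]
    - [70,-0.03,0.03,0.03,-0.05]
    - [70,-0.025,0.03,0,-0.05]
    - [70,-0.015,0.015,0,-0.04]
    - [70,0,0,0,0]
    - [70,0,0,0,0]

```text
clock: 41.35
position: [0.4444, 0.1862, 0.1554]
tool_rot: [-3.141, 0.007, 1.431]
force: [-0.7, -0.6, 0.4]
grip_width: 0.0598
```

```bash
python3 - <<'E'
from cfit import *
cfit('w17',[.4501,.178,-.13])
E
```

```text
[0.4444 0.1862 0.1554] [-3.141  0.007  1.431] [-0.7 -0.6  0.4]
cart [ 0.4498  0.1792 -0.1432] 0.047 5962
```

View pics/w17.png

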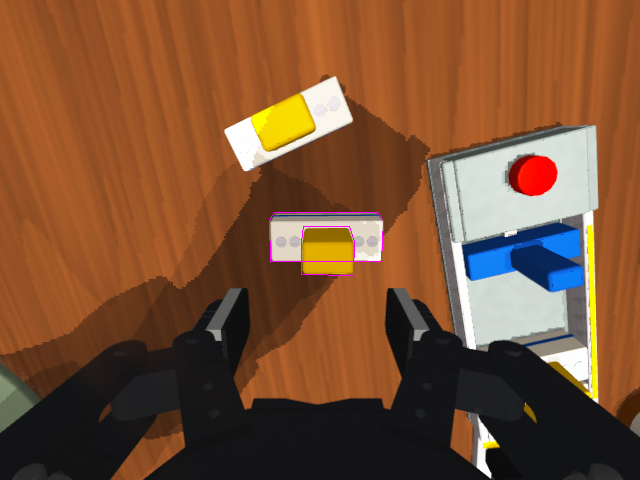

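Request:
drive_tool:
  series:
    - [70,0.0055,-0.007,-0.02,-0.002]
    - [70,0,0,-0.03,0]
    - [70,0,0,-0.015,0]
    - [70,0,0,0,0]

```text
clock: 41.8
position: [0.4534, 0.1757, 0.089]
tool_rot: [3.14, 0.007, 1.426]
force: [-0.3, 0.6, 0.1]
grip_width: 0.0599
```

Request:
drive_tool:
  series:
    - [70,-0.004,0.0035,-0.015,0.003]
    - [70,0,0,-0.015,0]
    - [70,0,0,-0.01,0]
    - [70,0,0,-0.004,0]
    - [70,0,0,0,0]

```text
clock: 42.3
position: [0.4523, 0.1773, 0.0459]
tool_rot: [3.138, 0.006, 1.425]
force: [-0.5, 0.4, 1.3]
grip_width: 0.0595
```

Request:
drive_tool:
  series:
    - [70,-0.0025,0.0018,-0.004,0.003]
    - [0,0,0,0,0]
    - [0,0,0,0,0]
    - [0,0,0,0,0]
    - [0,0,0,0,0]

```text
clock: 42.8
position: [0.4507, 0.1794, 0.0434]
tool_rot: [3.136, 0.005, 1.428]
force: [-0.0, -0.3, -1.7]
grip_width: 0.0352
```

Request:
drive_tool:
  series:
    - [0,0,0,0.02,0]
    - [0,0,0,0.04,0]
    - [0,0.01,-0.005,0.04,0.02]
    - [0,0.03,-0.02,0.015,0.05]
    - [0,0.03,-0.022,0,0.05]
    - [0,0.03,-0.022,0,0.05]
    - [0,0.03,-0.02,0,0.05]
    - [0,0.025,-0.016,0,0.035]
    - [0,0,0,0,0]
    - [0,0,0,0,0]

```text
clock: 43.8
position: [0.6096, 0.0687, 0.1646]
tool_rot: [3.135, 0.007, 1.696]
force: [-0.3, -0.3, -1.5]
grip_width: 0.0355
```

Request:
drive_tool:
  series:
    - [0,0.005,0,-0.03,-0.013]
    - [0,0,0,-0.03,0]
    - [0,0,0,0,0]
    - [0,0,0,0,0]

```text
clock: 44.2
position: [0.6136, 0.0706, 0.1048]
tool_rot: [3.134, 0.007, 1.684]
force: [-0.2, -0.1, -0.7]
grip_width: 0.0355
```

```bash
python3 hold.py w18 .0434
```

```text
[0.6136 0.0706 0.1048] [3.134 0.007 1.684] [-0.2 -0.1 -0.7]
```

View pics/w18.png

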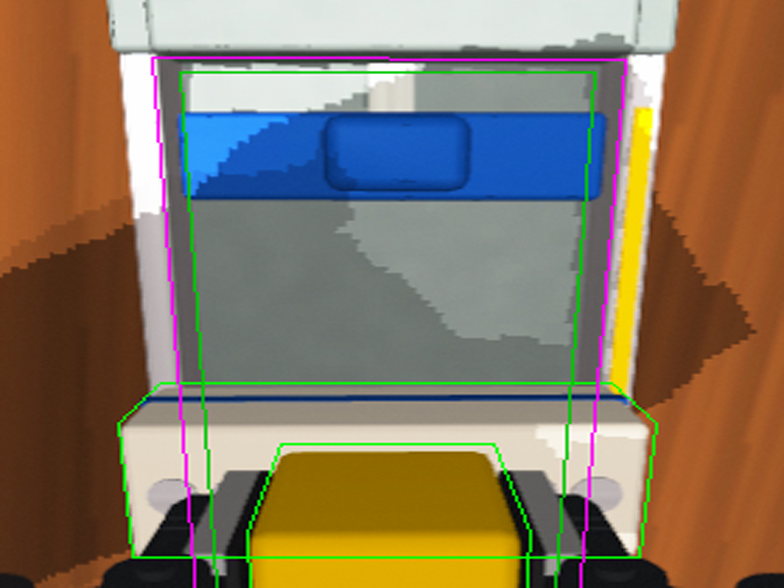

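Request:
drive_tool:
  series:
    - [0,0.0012,-0.002,-0.01,0]
    - [0,0,0,-0.01,0]
    - [0,0,0,0,0]

```text
clock: 44.55
position: [0.6157, 0.0688, 0.0863]
tool_rot: [3.131, 0.007, 1.684]
force: [-0.6, 0.4, -1.2]
grip_width: 0.0355
```

Request:
drive_tool:
  series:
    - [0,-0.001,0,-0.007,0]
    - [0,0,0,-0.006,0]
    - [0,0,0,-0.005,0]
    - [0,0,0,0,0]

```text
clock: 44.95
position: [0.6147, 0.0688, 0.067]
tool_rot: [3.13, 0.007, 1.684]
force: [-0.7, -0.4, -1.2]
grip_width: 0.0354
```

Request:
drive_tool:
  series:
    - [0,0,0,-0.007,0]
    - [0,0,0,-0.006,0]
    - [0,0,0,-0.003,0]
    - [0,0,0,-0.002,0]
    - [0,0,0,0,0]
    - [70,0,0,0,0]
    - [70,0,0,0,0]
    - [70,0,0,0,0]

```text
clock: 45.75
position: [0.6161, 0.0691, 0.049]
tool_rot: [3.128, 0.007, 1.684]
force: [-0.0, 0.4, -0.1]
grip_width: 0.0597
```

Request:
drive_tool:
  series:
    - [70,0,0,0.02,0]
    - [70,0,0,0.04,0]
    - [70,0,0,0.04,0]
    - [70,-0.02,0.015,0.03,0]
    - [70,-0.035,0.04,0.02,0.05]
    - [70,-0.04,0.045,0,0.05]
    - [70,-0.04,0.045,0,0.05]
    - [70,-0.03,0.035,0,0.03]
    - [70,0,0,0,0]
    - [70,0,0,0,0]

```text
clock: 46.75
position: [0.4597, 0.2353, 0.2016]
tool_rot: [3.125, 0.007, 1.869]
force: [0.2, -0.7, 0.3]
grip_width: 0.0599
```

```bash
python3 - <<'E'
from cfit import *
cfit('w19',[.4335,.2699,.2805])
E
```

```text
[0.4597 0.2353 0.2016] [3.125 0.007 1.869] [ 0.2 -0.7  0.3]
cart [0.4337 0.2704 0.2807] 0.042 4026
```

View pics/w19.png

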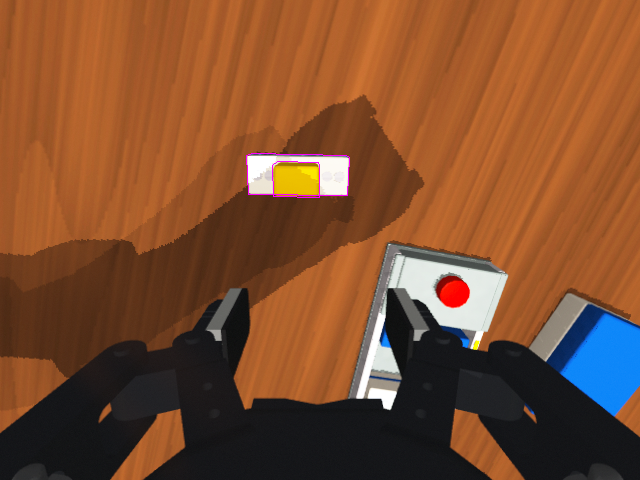

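Request:
drive_tool:
  series:
    - [70,-0.013,0.018,-0.02,-0.009]
    - [70,-0.013,0.017,-0.03,-0.009]
    - [70,0,0,-0.03,0]
    - [70,0,0,-0.02,0]
    - [70,0,0,0,0]
    - [70,0,0,0,0]

```text
clock: 47.4
position: [0.4376, 0.2675, 0.0984]
tool_rot: [3.124, 0.007, 1.839]
force: [0.2, 1.1, 0.7]
grip_width: 0.0599
```

Request:
drive_tool:
  series:
    - [70,-0.004,0.003,-0.02,0.012]
    - [70,0,0,-0.02,0]
    - [70,0,0,-0.01,0]
    - [70,0,0,-0.004,0]
    - [70,0,0,0,0]

```text
clock: 47.9
position: [0.4383, 0.2698, 0.0477]
tool_rot: [3.117, 0.006, 1.845]
force: [-0.2, -0.1, 0.2]
grip_width: 0.06
```

Request:
drive_tool:
  series:
    - [70,-0.0045,0.0006,-0.005,0.006]
    - [0,0,0,0,0]
    - [0,0,0,0,0]
    - [0,0,0,0,0]
    - [0,0,0,0,0]

```text
clock: 48.4
position: [0.4347, 0.2709, 0.0451]
tool_rot: [3.113, 0.006, 1.851]
force: [0.2, -0.4, -0.9]
grip_width: 0.0352
```

Request:
drive_tool:
  series:
    - [0,0,0,0.02,0]
    - [0,0,0,0.04,0]
    - [0,0.01,-0.01,0.04,-0.02]
    - [0,0.03,-0.028,0.015,-0.03]
    - [0,0.03,-0.03,0,-0.03]
    - [0,0.03,-0.03,0,-0.03]
    - [0,0.03,-0.03,0,-0.03]
    - [0,0.03,-0.026,0,-0.02]
    - [0,0.012,-0.01,0,-0.008]
    - [0,0,0,0,0]
    - [0,0,0,0,0]

```text
clock: 49.5
position: [0.6108, 0.0998, 0.1669]
tool_rot: [3.112, 0.005, 1.681]
force: [-0.9, 0.3, -0.3]
grip_width: 0.0354
```

Request:
drive_tool:
  series:
    - [0,0,0.007,-0.03,0.002]
    - [0,0,0,-0.03,0]
    - [0,0,0,0,0]
    - [0,0,0,0,0]

```text
clock: 49.9
position: [0.6084, 0.112, 0.1075]
tool_rot: [3.11, 0.003, 1.689]
force: [0.4, -0.4, -0.3]
grip_width: 0.0354
```

```bash
python3 hold.py w20 .0451
```

```text
[0.6084 0.112  0.1075] [3.110e+00 3.000e-03 1.689e+00] [ 0.4 -0.4 -0.3]
```

View pics/w20.png

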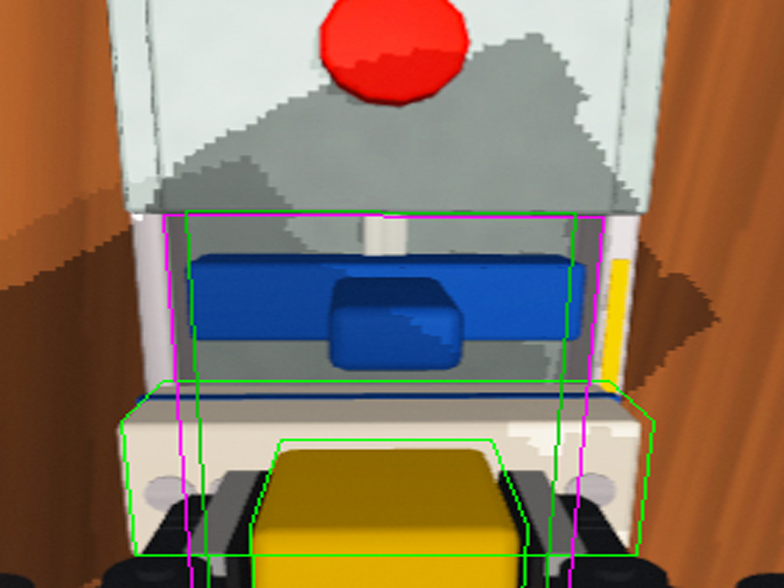

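Request:
drive_tool:
  series:
    - [0,0.0038,-0.005,-0.008,-0.01]
    - [0,0,0,-0.004,0]
    - [0,0,0,0,0]
    - [0,0,0,0,0]

```text
clock: 50.35
position: [0.6137, 0.1068, 0.0979]
tool_rot: [3.106, 0.003, 1.678]
force: [1.7, 0.2, -0.2]
grip_width: 0.0354
```

```bash
python3 hold.py w21 .0451
```

```text
[0.6137 0.1068 0.0979] [3.106e+00 3.000e-03 1.678e+00] [ 1.7  0.2 -0.2]
```

View pics/w21.png

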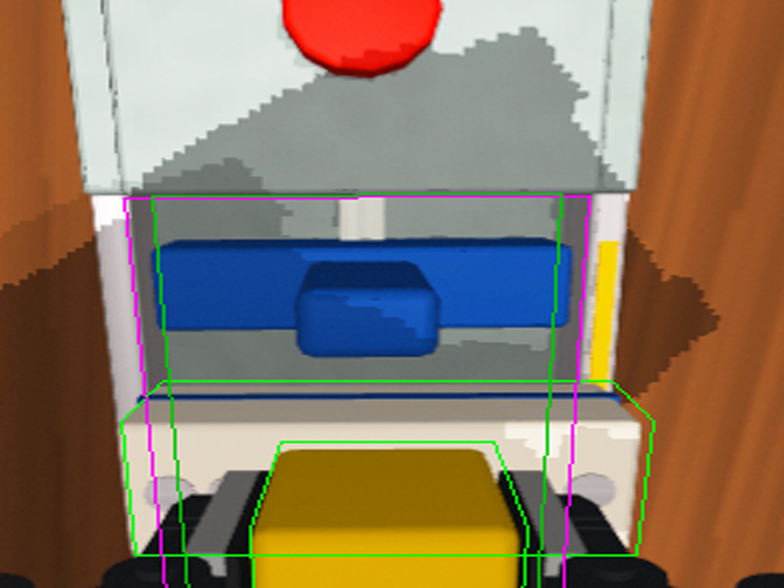

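Request:
drive_tool:
  series:
    - [0,-0.0025,0,-0.008,0.003]
    - [0,0,0,-0.004,0]
    - [0,0,0,0,0]

```text
clock: 50.7
position: [0.6109, 0.1068, 0.0852]
tool_rot: [3.106, 0.003, 1.681]
force: [0.2, 0.9, -0.3]
grip_width: 0.0358
```

Request:
drive_tool:
  series:
    - [0,0,0,-0.006,0]
    - [0,0,0,-0.005,0]
    - [0,0,0,-0.004,0]
    - [0,0,0,-0.004,0]
    - [0,0,0,0,0]

```text
clock: 51.2
position: [0.6107, 0.1069, 0.064]
tool_rot: [3.107, 0.003, 1.682]
force: [-0.2, -0.3, -0.2]
grip_width: 0.0357
```

Request:
drive_tool:
  series:
    - [0,0,0,-0.006,0]
    - [0,0,0,-0.004,0]
    - [0,0,0,-0.002,0]
    - [0,0,0,-0.001,0]
    - [0,0,0,0,0]
    - [70,0,0,0,0]
    - [70,0,0,0,0]
    - [70,0,0,0,0]

```text
clock: 52.0
position: [0.6114, 0.1072, 0.0512]
tool_rot: [3.105, 0.003, 1.681]
force: [0.4, -0.5, 0.7]
grip_width: 0.0599
```

Request:
drive_tool:
  series:
    - [70,0,0,0.02,0]
    - [70,0,0,0.04,0]
    - [70,0,0,0.04,0]
    - [70,0,0,0.04,0]
    - [0,0,0.01,0.01,0]
    - [0,0,0,0,0]
    - [0,0,0,0,0]

```text
clock: 52.7
position: [0.6098, 0.1172, 0.2049]
tool_rot: [3.108, 0.003, 1.682]
force: [0.2, -0.8, -0.3]
grip_width: 0.0161
```

```bash
python3 - <<'E'
from snap import *
o,ci,im=snap('w22')
for d in bot.masks_of('wrist','catch_top'): print(d['conf'],d['point'],d['mask'].sum())
hsv=cv2.cvtColor(im,cv2.COLOR_BGR2HSV); r=((hsv[...,0]<8)|(hsv[...,0]>172))&(hsv[...,1]>170)&(hsv[...,2]>120)
n,l,s,c=cv2.connectedComponentsWithStats(r.astype(np.uint8)); k=1+np.argmax(s[1:,4]); print(s[k],c[k],ray(ci,[c[k]],.06))
E
```

```text
[0.6098 0.1172 0.2049] [3.108e+00 3.000e-03 1.682e+00] [ 0.2 -0.8 -0.3]
0.74 [313.3, 103.5] 1051
[295  90  34  37 991] [311.3864783  107.66902119] [[0.59913684 0.21283702 0.06      ]]
```

View pics/w22raw.png

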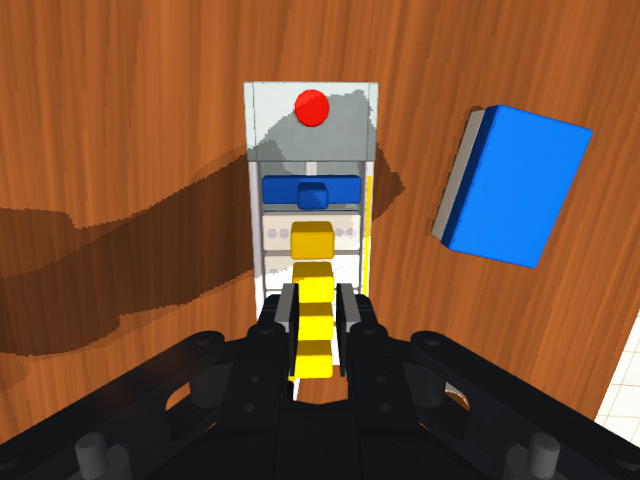

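Request:
drive_tool:
  series:
    - [0,-0.004,0.032,0,0]
    - [0,-0.004,0.032,0,0]
    - [0,-0.003,0.03,-0.01,0]
    - [0,0,0,-0.04,0]
    - [0,0,0,-0.04,0]
    - [0,0,0,-0.015,0]
    - [0,0,0,0,0]

```text
clock: 53.5
position: [0.5949, 0.2117, 0.0879]
tool_rot: [3.119, 0.005, 1.68]
force: [0.3, 0.2, 0.4]
grip_width: 0.0
```

Request:
drive_tool:
  series:
    - [0,0.004,0,-0.015,0]
    - [0,0,0,-0.01,0]
    - [0,0,0,-0.006,0]
    - [0,0,0,-0.004,0]
    - [0,0,0,0,0]

```text
clock: 54.0
position: [0.6013, 0.2114, 0.0538]
tool_rot: [3.115, 0.004, 1.678]
force: [-2.5, -0.3, 3.3]
grip_width: -0.0001
```

Request:
drive_tool:
  series:
    - [0,-0.001,0,-0.003,0]
    - [0,0,0,-0.002,0]
    - [0,0,0,-0.002,0]
    - [0,0,0,0,0]
    - [0,0,0,0,0]

```text
clock: 54.5
position: [0.6013, 0.2115, 0.0491]
tool_rot: [3.112, 0.004, 1.678]
force: [-2.2, -1.5, 4.7]
grip_width: -0.0002
```

Request:
drive_tool:
  series:
    - [0,0,0,-0.002,0]
    - [0,0,0,0,0]
    - [0,0,0,0,0]
    - [0,0,0,0,0]
    - [0,0,0,0,0]
    - [0,0,0,0,0]
    - [0,0,0,0.02,0]
    - [0,0,0,0.04,0]
    - [0,0,-0.02,0.04,0]
    - [0,0,-0.03,0.04,0]
    - [0,0,0,0,0]
    - [0,0,0,0,0]

```text
clock: 55.7
position: [0.5999, 0.1601, 0.1928]
tool_rot: [3.113, 0.005, 1.679]
force: [-0.9, 0.5, -0.9]
grip_width: -0.0004
```

Request:
drive_tool:
  series:
    - [0,-0.01,-0.03,0.02,0]
    - [0,-0.01,-0.02,0.02,0]
    - [0,0,0,0.02,0]
    - [0,0,0,0,0]
    - [0,0,0,0,0]
    - [0,0,0,0,0]
    - [0,0,0,0,0]

```text
clock: 56.4
position: [0.5775, 0.1107, 0.2483]
tool_rot: [3.12, 0.004, 1.683]
force: [0.4, -0.2, 0.2]
grip_width: 0.0
```

```bash
python3 - <<'E'
from snap import *
o,ci,im=snap('w23'); snap('s23',cam='scene'); snap('t23',cam='top')
E
```

```text
[0.5775 0.1107 0.2483] [3.12  0.004 1.683] [ 0.4 -0.2  0.2]
[0.5775 0.1107 0.2483] [3.12  0.004 1.683] [-0.4  0.3  0.1]
[0.5775 0.1107 0.2485] [3.12  0.004 1.683] [ 0.4  0.4 -0.7]
```

View pics/w23raw.png

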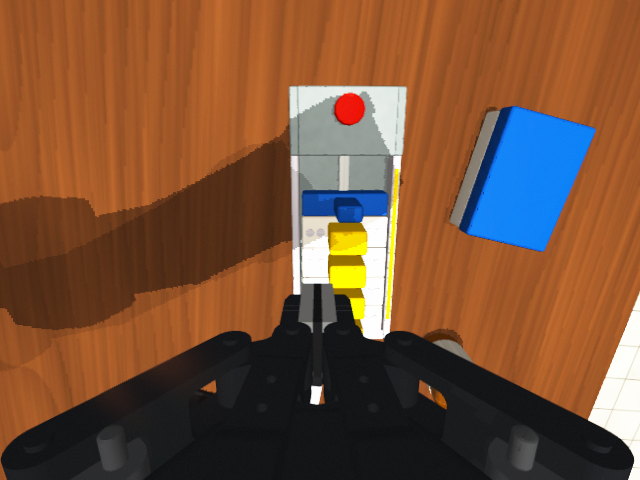

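View pics/s23raw.png

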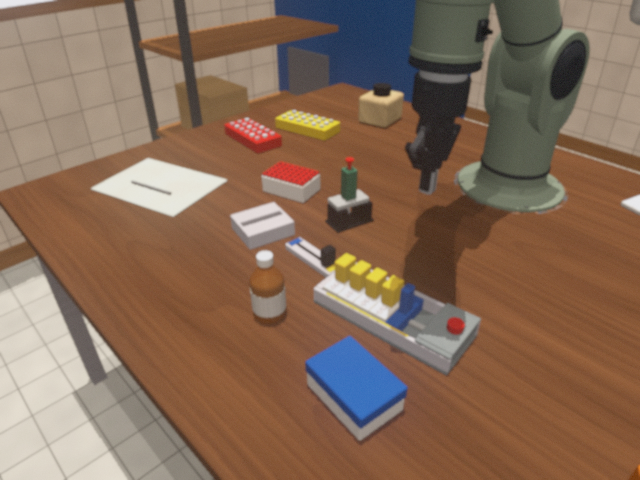

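Request:
drive_tool:
  series:
    - [0,-0.03,0.03,0.02,0]
    - [0,-0.03,0.04,0.02,0]
    - [0,-0.03,0.04,0,0]
    - [0,-0.02,0.04,0,0]
    - [0,0,0.03,0,0]
    - [0,0,0,0,0]
    - [0,0,0,0,0]
    - [0,0,0,0,0]

```text
clock: 57.35
position: [0.462, 0.2957, 0.2887]
tool_rot: [3.121, 0.004, 1.681]
force: [0.9, -0.7, 0.8]
grip_width: -0.0003
```

```bash
python3 - <<'E'
from snap import *
o,ci,im=snap('t24',cam='top')
q=[.6258,-.0268,.108]
for yy in (.136,.148): print(yy,proj(ci,T(q,np.array([[0.,yy,.034]]))))
cv2.imwrite('pics/t24.png',cv2.resize(im[195:290,150:400],None,fx=3.2,fy=3.2,interpolation=cv2.INTER_CUBIC))
o,ci,im=snap('s24',cam='scene'); cv2.imwrite('pics/s24.png',cv2.resize(im[140:370,280:500],None,fx=3,fy=2.6,interpolation=cv2.INTER_CUBIC))
for d in bot.masks_of('top','follower_post')[:1]: print(d['conf'],d['point'])
E
```

```text
[0.462  0.2957 0.2887] [3.121 0.004 1.681] [ 0.9 -0.7  0.8]
0.136 [[226.78085485 242.23106938]]
0.148 [[220.8196716  242.99327724]]
[0.4621 0.2954 0.2887] [3.121 0.004 1.68 ] [ 0.3 -0.7 -0.3]
0.82 [219.8, 242.0]
```

View pics/t24.png

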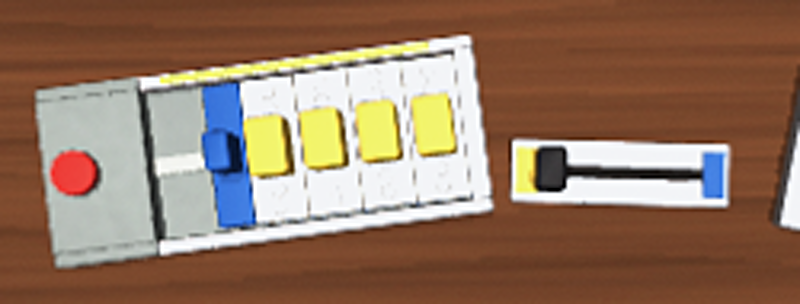

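View pics/s24.png

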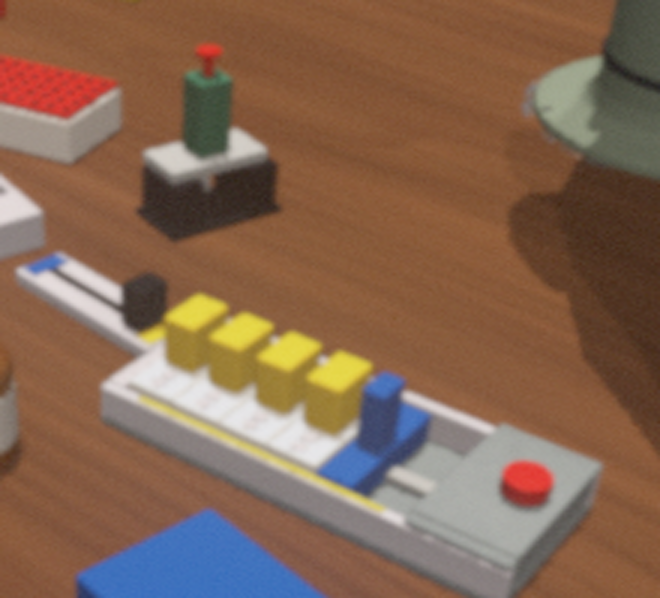

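```bash
python3 - <<'E'
from h import *
ci=bot.camera_info('top'); im=bot.grab_frame('top'); L=bot.masks_of('top','gauge_grip')
for d in L[:1]: print(d['conf'],fit(ci,d['mask'],S['gauge'],[.431,-.178,-.267],.05))
print(bot.job_done())
E
```

```text
0.74 (array([ 0.43327061, -0.18052994, -0.27418153]), np.float64(0.052099808615895714))
the job is handed in; nothing more can be done
None
```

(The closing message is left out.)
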